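# Hang a bucket on a rotator's stub axle and bring the retaining ring to its groove

## Robot

A 7-joint arm with a two-finger parallel gripper is mounted at the origin on a cart in front of the work surface, level with it; the furniture and walls round the work are solid. World frame = base frame: x ahead of the robot, y to its left, z up, the work surface at z = 0. Lengths are in mm, angles in rad, forces in N, time in s.
With the tool pointing down it reaches from about 350 to 900 mm from the base axis. Payload 19.9 kg.
Tool frame: the origin (TCP) lies midway between the tips of the shut fingers; the grasp point (between the pads) lies 19 mm behind it; x points along the fingers, y is the direction in which the jaws open and shut, and the axes are right-handed (so a half turn about x gives the same grasp; the last joint's range is limited). The gripper opens to 94 mm and grips with 3 to 60 N. Pads are 16 mm wide; open, the fingers measure 119 mm over their backs; the gripper's body (75 mm by 177 mm) begins 78 mm behind the grasp point.
Start: joints at [1.28, 0.417, -0.01, 1.614, 0.005, 1.111, -0.053], TCP at [154.501, -605.581, 205.425] pointing down, gripper open.
Joint ranges: [-2.81, 2.81], [-0.39, 2.02], [-1.27, 1.25], [0.06, 2.57], [-1.19, 4.33], [0.19, 2], [-2.82, 2.82]. Speed limits (rad/s): [1.89, 1.89, 2.39, 2.39, 3.01, 3.01, 3.01].

## Interface

Orientations are given as [roll, pitch, yaw] about the fixed x, y, z axes, in that order (R = Rz(yaw) Ry(pitch) Rx(roll)).
In Python, from station import bot, snapshot, get_calibration gives the robot as it stands.
- The arm moves only by the shell command python3 -m inch 'ROWS' [FORCE]. ROWS is a JSON object of lists of equal length, an entry for each row: "linear": the shift along the world's x, y, z in mm, a list of three; "delta_rot": the turn, a rotation vector about the world's x, y, z in rad, a list of three; "grip": the opening, from 0 (shut) to 1 (fully open). In form: {"linear": [[x, y, z], ...], "delta_rot": [[wx, wy, wz], ...], "grip": [grip, ...]}. A call has exactly 5 rows; each row shifts and turns the pose as measured when the row begins; what a row does not reach is not made up. A row lasts 1/12 s, in which the tool goes at most 41.7 mm and 7.16 degrees, less where a joint would pass 70% of its speed; a pose out of reach is approached as far as the arm can. A call is refused whole if a number of a shift passes 41.7 or a number of a turn 0.125, either way. A call with a gripper value outside its range is refused whole. The fingers move at their own pace and stop on an object; FORCE is the grip in N (left out, the last holds). Time passes only in rows, so rows that do not move let the fingers close, or fill a call up. It gives the time, the measured TCP pose, the force and the opening at its end, in the units of the state.
- bot.get_obs(): the state, without advancing time (a new reading comes with each control period).
- snapshot(name): name is "scene" or "top" or "wrist"; returns (picture, depth): 420x560x3 uint8, red, green, blue; 420x560 float32, mm along the optical axis (not along the pixel's ray), 0 where there is no reading.
- get_calibration(name): a dict with "fov_y" (degrees; the focal length in pixels is half the picture's height over the tangent of half this angle, whatever the lens; pixels are square), "cx", "cy" (the principal point, pixels), "T" (4x4, takes a point from camera to world coordinates). Camera axes: x right, y up, looking along -z (the intrinsics and any distortion apply to the point x, -y, -z); pixel columns grow to the right and rows downward; lengths in mm; the calibration is good to about 2 mm. The wrist camera is an equidistant fisheye: a pixel r from the principal point sees the ray r / f radians off the axis. A picture is of the moment at which its call begins: read the wrist's pose just before it. get_calibration takes no time and is no camera call; for the wrist camera it gives the pose at the moment of the call.
- bot.close_job(): hands the job in, once; it reports no verdict.
The state is a dict: "t": time; "qpos": joint angles; "dq": joint speeds; "effort": joint torques, N m; "ee_pos": TCP position; "tool_rot": TCP orientation; "force": force on the tool from outside, world axes, zero at the start; "torque": the same for the moment, N m; "grip_width": finger opening in mm.
Only numpy, scipy, OpenCV 4.12 (cv2) and the standard library are available. Lean on these libraries where they do the work, as an engineer would, in place of code of your own. Each camera call takes 0.05 s, during which the arm holds its last target.

## Task

Hang the small metal bucket by the eye of its handle on the stub axle of the bench rotator, pushed on past the narrow nose and groove so that it hangs freely on the thick part. Then take the ring pliers out of their stand, squeeze the handles right together so that the split retaining ring on the tips is fully spread, and slide the spread ring over the nose of the axle until it surrounds the groove, in front of the bucket. Finish like that, still holding the pliers squeezed, with the ring centred round the groove and not pressing hard on the axle, the bucket still hanging, and the other things on the worktop left alone.

Things in the scene. Friction and masses are not known exactly. Their poses are not given: they have to be found in the camera images.
- rotator: Bench rotator, fixed: white housing 80 (x) x 96 (y) x 208 mm high, dark grey base plate 120 x 130 mm. Origin on the worktop under the housing's centre, z up, +x from the front face into the housing. A horizontal steel stub axle sticks 79.5 mm out of the front face (to its -x), centre line 160 mm above the worktop.
- nose (a point): Free end of the axle, on its centre line; axes as the rotator's (+x along the axle to the housing). From here inwards: 3 mm of 11 mm diameter, 3 mm of 15 mm, 8 mm of 18 mm (the nose), the groove 11 mm long of 13.6 mm diameter, the thick seat 20 mm long of 30 mm, a flange 6 mm long of 52 mm, then a 30 mm neck to the housing.
- groove (a point): Centre of the groove, on the axle's centre line, 98 mm in front (-x) of the rotator's origin, 160 mm above the worktop, 19.5 mm in from the nose's end. Axes as the rotator's: +x along the axle to the housing, z up. The seat's front shoulder is 5.5 mm behind (+x) this point, the flange 25.5 mm behind.
- seat (a point): Centre of the thick seat (20 mm long, 30 mm diameter), on the axle's centre line, 15.5 mm behind (+x) the groove point; axes as the rotator's.
- bucket: Small open aluminium bucket, loose, 0.13 to 0.20 kg: box 54 (x) x 64 (y) x 45 mm high; two straps rise from its y sides to a ring-shaped eye with a grip tab above. Origin at the centre of the underside, z up; the eye's hole runs along x and either side may go on first. Stands on the worktop; its place and that of the tool stand are swapped at random.
- eye (a point): Centre of the eye's hole, 95 mm above the bucket's underside: hole diameter 38 mm, outer diameter 54 mm, 8 mm thick along x; axes as the bucket's. Hanging on the 30 mm seat, this point is 4 mm below the axle's centre line.
- tab (a point): Middle of the bucket's upright grip tab, 43 mm above the eye's centre: 16 (x) x 14 (y) x 38 mm high (24 to 62 mm above the eye's centre), with a dark grey top. Grip it across its 14 mm (along y). Axes as the bucket's.
- tool_stand: White stand of the pliers, fixed: base 76 (x) x 100 (y) mm; two cheeks at y = +-33.5 mm, 9 mm thick, 74 mm high, nubs 7 mm higher beside their notches. The pliers' crossbar lies across the cheeks in the notches. Origin on the worktop at the base's centre. Lift the pliers straight up; squeezed, the ring still has 4 mm of room to each cheek.
- pliers: Ring pliers upright in the stand, tips down, loose, 0.17 kg. Origin at the centre of the split ring on the tips; z up along the handles; the ring's axis is x, and its +x side goes towards the housing. All but the ring and thin tips lies in an upright plane at x = -22 mm: crossbar 18 (x) x 78 (y) mm, z = 40 to 56 mm, and the handles above. In the stand the origin is at the stand's [11, 0, 34] mm.
- handles (a point): Point midway between the pliers' two upright dark grey handles, at their middle height: x = -22, z = 90 mm from the ring's centre; axes as the pliers'. Each handle is 20 (x) x 10 (y) x 64 mm; 58 mm over both outer faces at rest, 46 mm squeezed. The springs need 5 N at first and 10 N at the stop; grip with 25 N or more, across y.
- ring (a point): Centre of the split ring (the pliers' origin): two steel arcs of 100 degrees, at +y and -y, 4 mm thick along x, inner radius 7.5 mm, outer 19 mm at rest. Squeezing the handles moves each arc 6 mm outwards along y, the centre stays; so spread it passes the 18 mm nose with about 3 mm to spare but not the 30 mm seat. The tips hold the arcs from above and from -x.
- pliers_left (a joint): Inward travel of the pliers' +y handle (the jaws cross: it carries the -y ring half): 0 at rest, 0.006 m fully squeezed.
- pliers_right (a joint): Inward travel of the pliers' -y handle (it carries the +y ring half): 0 at rest, 0.006 m fully squeezed; always equal to the other.
- slide_case: Closed white slide box 93 x 100 x 46 mm, a bystander, loose; origin at the centre of its underside.
- rack: Empty grey tube rack 62 x 180 x 56 mm, a bystander, loose; origin at the centre of its underside.
Things that resemble listed ones, but are neither listed nor needed, are in the scene too. What is meant by the pliers is not pink, and is the larger of those in its own colour.

How it is judged:
By the outcome, as a careful person would: the job done as asked, in the order asked, and still so for the second after the job is handed in, while the arm keeps its last pose, push and grip.
It also fails if it takes over 54 s, if anything falls off the work surface, if the arm or the gripper's body presses on something with over 40 N, if the wrist force passes 120 N, or if a joint passes its speed limit or range.

## Working session

There is one attempt and no reset: what is moved stays moved. The work goes in short steps, Python scripts to look and compute and a shell command to move; the robot and the scene stay as the last step left them, time stands still between calls to the robot, and variables do not carry over. Pictures are saved under pics/ and viewed, and the job is handed in when it is done.

```bash
ls; mkdir -p pics
cat > h.py <<'E'
import numpy as np, cv2
from station import bot, snapshot, get_calibration
def cam(n):
    c=get_calibration(n); p,d=snapshot(n); return c,p,d
def save(p,f,crop=None,s=1):
    if crop: r0,r1,c0,c1=crop; p=p[r0:r1,c0:c1]
    if s!=1: p=cv2.resize(p,None,fx=s,fy=s,interpolation=cv2.INTER_CUBIC)
    cv2.imwrite('pics/'+f,p[...,::-1])
def cloud(c,d):
    h,w=d.shape; f=h/2/np.tan(np.radians(c['fov_y'])/2)
    u,v=np.meshgrid(np.arange(w),np.arange(h))
    x=(u-c['cx'])/f; y=(v-c['cy'])/f
    T=np.array(c['T'])
    P=np.stack([x*d,-y*d,-d,np.ones_like(d)],-1)
    return (P@T.T)[...,:3]
E
python3 - <<'E'
from h import *
print(bot.get_obs())
for n in('scene','top'):
    c,p,d=cam(n); save(p,n+'0.png'); np.savez(n+'0.npz',p=p,d=d,X=cloud(c,d)); print(n,c)
E
```

```text
pics
{'t': 0.0, 'qpos': array([ 1.27951238,  0.41795163, -0.0103405 ,  1.61416239,  0.00471827,
        1.11068509, -0.0529761 ]), 'dq': array([ 0.00056937,  0.00048316,  0.00179033,  0.00155151, -0.00141009,
       -0.00063831,  0.00047102]), 'effort': array([ 6.50158690e-04, -8.51255679e+01,  6.39333241e-01, -4.25994122e+01,
       -4.87760024e-02,  1.87197601e-02,  1.04635333e-04]), 'ee_pos': array([ 154.41038935, -605.2464362 ,  204.84401682]), 'tool_rot': array([-1.49408707,  1.56961375,  1.89736402]), 'force': array([ 1.14689202, -0.09769224, -0.08339966]), 'torque': array([-0.01757425, -0.01434868,  0.05145285]), 'grip_width': 94.18828145585752}
scene {'fov_y': 49.04562591790574, 'cx': 280.6659613888593, 'cy': 210.69525838999456, 'T': array([[ 5.05658357e-01,  5.60091475e-01, -6.56206648e-01,
        -5.19921223e+02],
       [-8.62570966e-01,  3.42991807e-01, -3.71924654e-01,
        -4.05651068e+02],
       [ 1.67616763e-02,  7.54091612e-01,  6.56555319e-01,
         1.17074127e+03],
       [ 0.00000000e+00,  0.00000000e+00,  0.00000000e+00,
         1.00000000e+00]])}
top {'fov_y': 56.958029552197836, 'cx': 277.635398283573, 'cy': 203.3178994353425, 'T': array([[-1.57116868e-02,  9.95290224e-01, -9.56583104e-02,
         3.82106513e+02],
       [-9.99502717e-01, -1.82496900e-02, -2.57151142e-02,
         1.65462230e+02],
       [-2.73397363e-02,  9.52067133e-02,  9.95082017e-01,
         1.37713670e+03],
       [ 0.00000000e+00,  0.00000000e+00,  0.00000000e+00,
         1.00000000e+00]])}
```

View pics/scene0.png

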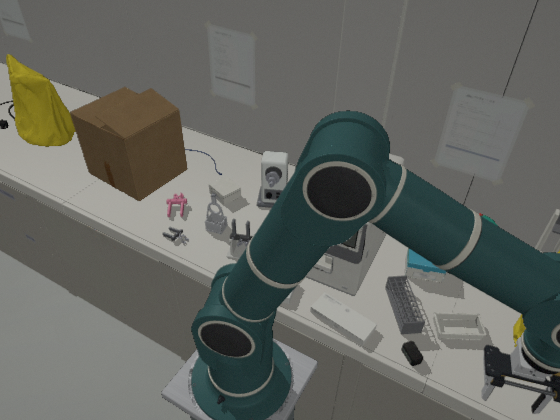

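View pics/top0.png

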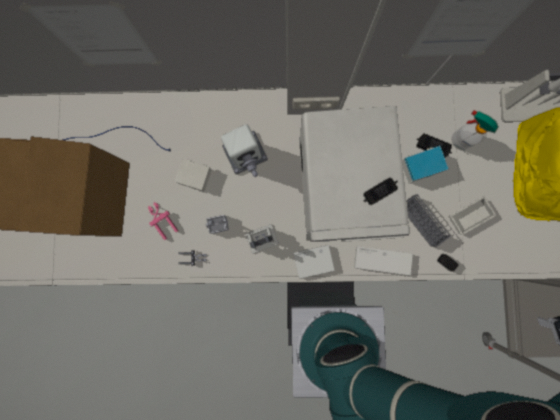

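Rotator is at top (243,150). Plier-like things: pink (162,220), small dark grey lying (192,258), large dark grey upright in the white stand (260,237). The last one fits, since it is not pink and is the larger of the grey ones. I'll confirm in enlarged crops.

Run:
```python
from h import *
a=np.load('top0.npz'); b=np.load('scene0.npz')
save(a['p'],'top_c.png',(110,280,140,340),4)
save(b['p'],'scene_c.png',(140,270,150,350),4)
X=a['X']
for u,v in [(243,140),(250,170),(218,225),(260,237),(193,177),(192,258),(162,220),(350,150),(315,263),(100,180),(310,150),(240,260)]:
    print(u,v,X[v,u].round())
```

```text
243 140 [693. 300. 208.]
250 170 [607. 283. 165.]
218 225 [441. 415.   2.]
260 237 [395. 265.   7.]
193 177 [608. 494.  48.]
192 258 [326. 502.  23.]
162 220 [462. 617.   0.]
350 150 [624.  -7. 337.]
315 263 [303.  75.  34.]
100 180 [578. 746. 204.]
310 150 [628. 101. 333.]
240 260 [316. 336.   7.]
```

View pics/top_c.png

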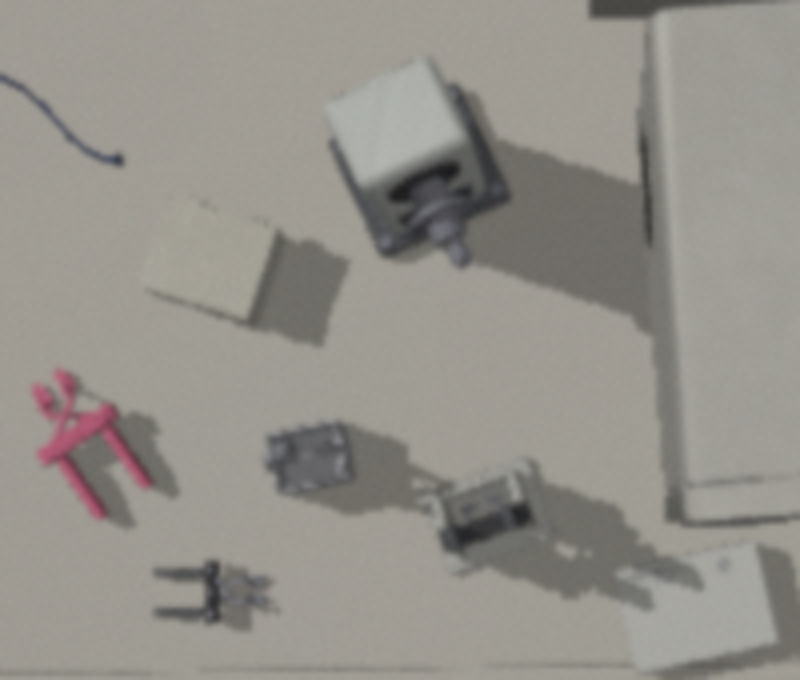

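View pics/scene_c.png

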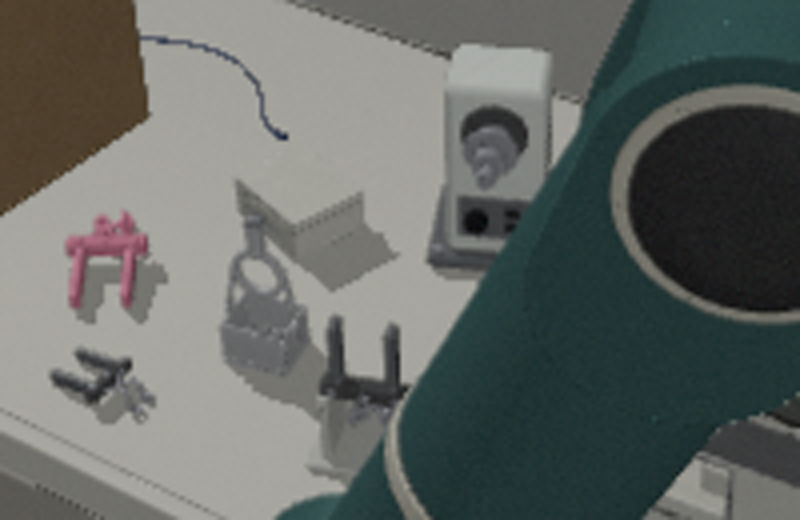

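Confirmed: the target is the dark grey pair, upright in the white stand at crop (490,510). The small grey pair lying at crop (215,590) and the pink pair are decoys. Next I fit poses.

```bash
cat > fit.py <<'E'
from h import *
def near(X,c,r,z0,z1):
    m=(np.hypot(X[...,0]-c[0],X[...,1]-c[1])<r)&(X[...,2]>z0)&(X[...,2]<z1); return X[m]
def rect(P):
    (c,s,a)=cv2.minAreaRect(P[:,:2].astype(np.float32)); return np.round(c,1),np.round(s,1),round(a,1)
E
python3 - <<'E'
from fit import *
for n in('top','scene'):
    X=np.load(n+'0.npz')['X']
    print(n)
    for nm,c,r,z0,z1 in [('house',(690,300),90,195,215),('axle',(600,280),40,130,185),('base',(690,300),110,4,25),('bucketbody',(430,405),70,30,55),('eye',(430,405),60,60,112),('tab',(430,405),60,112,145),('handles',(390,260),70,95,165),('xbar',(390,260),70,72,92),('cheek',(390,260),70,60,85),('standbase',(390,260),80,3,20),('slide',(600,490),90,38,55)]:
        P=near(X,c,r,z0,z1)
        if len(P)>5: print(nm,len(P),P.mean(0).round(1),P.min(0).round(),P.max(0).round(),*rect(P))
    H=near(X,(390,260),70,95,165); print(H.round()[:60:2].tolist())
E
```

```text
top
house 765 [690.7 313.4 207.5] [641. 260. 196.] [742. 369. 215.] [691.9 313.9] [82.2 95.5] 23.5
axle 148 [615.9 280.3 171.1] [587. 261. 147.] [639. 307. 185.] [611.8 284.4] [53.6 42.8] 7.4
base 464 [679.9 296.3  12.1] [585. 193.   4.] [798. 407.  24.] [680.5 295.2] [192.2 213.6] 32.3
bucketbody 99 [442.8 410.5  43.2] [412. 377.  30.] [473. 450.  54.] [442.9 412.8] [53.9 72.3] 10.3
eye 21 [445.4 394.4  88.4] [434. 380.  63.] [451. 439. 110.] [440.7 409.3] [ 5.6 60.3] 17.9
tab 26 [442.9 409.1 124. ] [435. 394. 112.] [451. 434. 143.] [441.3 413.9] [14.2 41.8] 20.6
handles 55 [379.  257.4 144.6] [363. 227.  95.] [397. 283. 160.] [379.8 255.9] [19.6 57.2] 19.3
xbar 127 [386.5 255.9  83.5] [352. 216.  72.] [428. 301.  92.] [389.3 259.9] [57.3 77.6] 19.1
cheek 68 [393.7 261.5  77. ] [352. 216.  64.] [428. 304.  84.] [389.4 259.7] [57.3 75.7] 19.2
standbase 533 [389.2 258.1   6.8] [311. 180.   3.] [467. 340.  20.] [388.8 258.3] [154.6 153.6] 71.0
slide 700 [617.5 499.   46.6] [564. 441.  38.] [673. 558.  54.] [618.9 499.3] [101.3  92.6] 71.2
[[397.0, 235.0, 158.0], [394.0, 239.0, 154.0], 
[... 1642 characters left out ...]
2.3] 71.1
[[383.0, 286.0, 153.0], [376.0, 281.0, 157.0], [372.0, 282.0, 155.0], [379.0, 280.0, 151.0], [367.0, 278.0, 157.0], [374.0, 276.0, 152.0], [389.0, 234.0, 160.0], [397.0, 233.0, 154.0], [366.0, 278.0, 153.0], [372.0, 274.0, 150.0], [389.0, 239.0, 153.0], [389.0, 231.0, 157.0], [369.0, 285.0, 143.0], [365.0, 274.0, 151.0], [380.0, 277.0, 138.0], [384.0, 231.0, 157.0], [393.0, 230.0, 150.0], [363.0, 272.0, 149.0], [380.0, 277.0, 133.0], [376.0, 226.0, 161.0], [399.0, 234.0, 139.0], [368.0, 277.0, 138.0], [383.0, 280.0, 125.0], [380.0, 229.0, 152.0], [397.0, 233.0, 137.0], [365.0, 275.0, 137.0], [380.0, 278.0, 124.0], [380.0, 229.0, 148.0], [392.0, 229.0, 138.0], [364.0, 274.0, 134.0]]
```

```bash
cat >> h.py <<'E'
from scipy.spatial.transform import Rotation as R
def toolR(o=None):
    o=o or bot.get_obs(); return R.from_euler('xyz',o['tool_rot']).as_matrix()
E
python3 - <<'E'
from h import *
print(toolR().round(3))
c,p,d=cam('wrist'); save(p,'w0.png'); print(c['T'].round(2),c['fov_y'])
E
```

```text
[[-0.     0.247 -0.969]
 [ 0.001 -0.969 -0.247]
 [-1.    -0.001  0.   ]]
[[ 2.5000e-01  9.3000e-01  2.8000e-01  2.3694e+02]
 [-9.7000e-01  2.4000e-01  7.0000e-02 -5.8370e+02]
 [-0.0000e+00 -2.9000e-01  9.6000e-01  3.8526e+02]
 [ 0.0000e+00  0.0000e+00  0.0000e+00  1.0000e+00]] 65.70646984690485
```

View pics/w0.png

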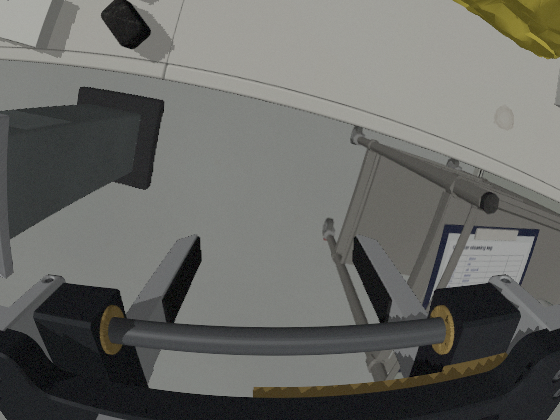

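```bash
python3 -m inch '{"linear":[[15,20,33],[15,20,33],[15,20,33],[15,20,33],[15,20,33]],"delta_rot":[[0,0,0],[0,0,0],[0,0,0],[0,0,0],[0,0,0]],"grip":[1,1,1,1,1]}'
python3 -m inch '{"linear":[[24,24,24],[24,24,24],[24,24,24],[24,24,24],[24,24,24]],"delta_rot":[[0,0,0],[0,0,0],[0,0,0],[0,0,0],[0,0,0]],"grip":[1,1,1,1,1]}'
```

```text
t: 0.57
ee_pos: [225.0, -500.7, 365.0]
tool_rot: [-1.338, 1.553, 2.046]
force: [0.5, -1.0, 1.1]
grip_width: 94.1
t: 0.98
ee_pos: [341.6, -379.5, 488.3]
tool_rot: [-1.256, 1.557, 2.123]
force: [0.2, -0.8, -0.1]
grip_width: 93.5
```

```bash
python3 -m inch '{"linear":[[26,32,0],[26,32,0],[26,32,0],[24,32,0],[20,34,0]],"delta_rot":[[0,0,0],[0,0,0],[0,0,0],[0,0,0],[0,0,0]],"grip":[1,1,1,1,1]}'
python3 -m inch '{"linear":[[12,39,0],[10,39,0],[8,40,0],[6,40,0],[4,40,0]],"delta_rot":[[0,0,0],[0,0,0],[0,0,0],[0,0,0],[0,0,0]],"grip":[1,1,1,1,1]}'
python3 -m inch '{"linear":[[0,41,0],[0,41,0],[-2,41,0],[-4,41,0],[-6,41,0]],"delta_rot":[[0,0,0],[0,0,0],[0,0,0],[0,0,0],[0,0,0]],"grip":[1,1,1,1,1]}'
python3 -c "
from h import *
o=bot.get_obs();print(o['qpos'],toolR(o).round(3))"
```

```text
t: 1.4
ee_pos: [466.2, -213.2, 493.5]
tool_rot: [-1.479, 1.564, 1.897]
force: [1.2, -0.1, -1.2]
grip_width: 93.7
t: 1.82
ee_pos: [507.4, -9.5, 491.7]
tool_rot: [-1.264, 1.561, 2.112]
force: [1.1, -0.1, 0.3]
grip_width: 94.0
t: 2.23
ee_pos: [494.0, 197.9, 490.9]
tool_rot: [-1.148, 1.561, 2.227]
force: [1.2, -0.0, -0.5]
grip_width: 94.0
[ 0.15792822  0.17608127 -0.70817308  1.34360617  0.10481765  1.66427062
 -1.87099899] [[-0.006  0.231 -0.973]
 [ 0.008 -0.973 -0.231]
 [-1.    -0.009  0.004]]
```

```bash
python3 -m inch '{"linear":[[-20,36,0],[-20,36,0],[-20,36,-10],[-20,36,-20],[-20,36,-20]],"delta_rot":[[0,0,0],[0,0,0],[0,0,0],[0,0,0],[0,0,0]],"grip":[1,1,1,1,1]}'
python3 - <<'E'
from h import *
o=bot.get_obs();print(o['qpos'].round(2))
c,p,d=cam('wrist'); save(p,'w1.png'); np.savez('w1.npz',p=p,d=d,T=c['T'],fov=c['fov_y'],cx=c['cx'],cy=c['cy'])
c,p,d=cam('scene'); save(p,'s1.png'); np.savez('scene1.npz',p=p,d=d,X=cloud(c,d))
E
```

```text
t: 2.65
ee_pos: [397.2, 373.3, 446.3]
tool_rot: [-1.359, 1.559, 2.016]
force: [2.2, 0.7, -0.2]
grip_width: 94.1
[-0.12  0.22 -0.83  1.41  0.15  1.57 -2.28]
```

View pics/w1.png

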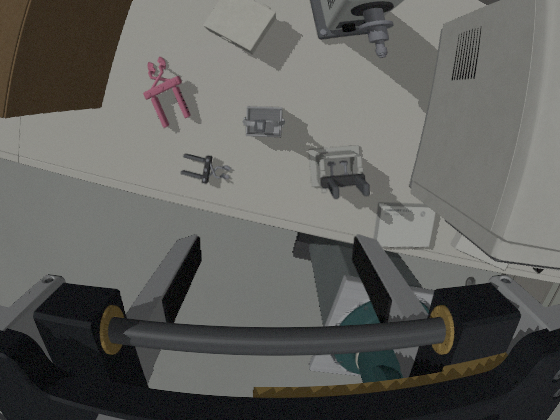

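View pics/s1.png

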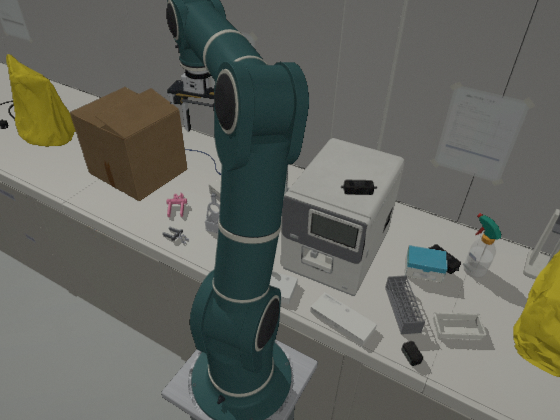

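Wrist view: bucket (263,122), pliers in stand (343,170), rotator nose (380,50). Now a fisheye cloud.

```bash
cat >> fit.py <<'E'
def wcloud(c,d):
    h,w=d.shape; f=h/2/np.tan(np.radians(c['fov_y'])/2)
    u,v=np.meshgrid(np.arange(w),np.arange(h)); x=u-c['cx']; y=v-c['cy']
    r=np.hypot(x,y)+1e-9; t=np.tan(r/f)
    P=np.stack([x/r*t*d,-y/r*t*d,-d,np.ones_like(d)],-1)
    X=(P@np.array(c['T']).T)[...,:3]; X[d<=0]=np.nan; return X
ITEMS=[('house',(690,312),90,198,215),('axle',(600,280),40,130,185),('bucketbody',(442,412),70,25,52),('eye',(442,412),45,60,112),('tab',(442,412),45,112,145),('tabtop',(442,412),45,150,165),('handles',(380,256),50,100,165),('htop',(380,256),50,148,165),('xbar',(380,256),70,82,95),('slide',(617,499),90,38,55)]
def rep(X,names=None):
    for nm,c,r,z0,z1 in ITEMS:
        if names and nm not in names: continue
        P=near(X,c,r,z0,z1)
        if len(P)>5: print(nm,len(P),P.mean(0).round(1),P.min(0).round(),P.max(0).round(),*rect(P))
E
python3 - <<'E'
from fit import *
z=np.load('w1.npz'); c=dict(T=z['T'],fov_y=float(z['fov']),cx=float(z['cx']),cy=float(z['cy']))
X=wcloud(c,z['d']); rep(X)
P=near(X,(442,412),45,60,165); print(P.round()[::2].tolist())
P=near(X,(500,412),300,-20,20); print(np.median(P[:,2]))
save(z['p'],'w1c.png',(90,215,220,400),4)
E
```

```text
house 43 [649.1 324.8 200.4] [644. 300. 198.] [659. 341. 203.] [650.4 319.8] [ 2.8 43.6] 20.0
axle 626 [616.2 283.9 170.6] [587. 263. 143.] [640. 311. 185.] [618.9 277.3] [56.8 40. ] 47.9
bucketbody 295 [443.6 414.9  44.1] [415. 378.  26.] [478. 450.  52.] [446.5 414.4] [54.1 72.3] 13.1
eye 76 [447.8 410.7  92.1] [436. 382.  61.] [455. 448. 112.] [445.8 414.7] [ 7.6 66.1] 10.7
tab 93 [446.3 414.4 119.2] [438. 395. 112.] [453. 436. 136.] [447.5 415.3] [11.9 41. ] 11.7
tabtop 110 [446.4 414.5 158.1] [438. 407. 156.] [455. 422. 160.] [446.3 414.5] [14.6 13.1] 12.5
handles 347 [385.1 260.  140.3] [366. 229. 100.] [400. 288. 159.] [382.9 258.3] [19.9 59.2] 18.1
htop 178 [383.6 260.1 155.6] [366. 229. 148.] [400. 288. 159.] [382.7 258.2] [19.8 59.2] 17.7
xbar 358 [384.3 261.8  89.4] [355. 222.  82.] [411. 298.  95.] [382.8 258.8] [37.4 77.4] 18.8
slide 2331 [615.8 498.1  47.1] [566. 441.  38.] [660. 562.  51.] [621.4 501.1] [102.   91.5] 72.5
[[443.0, 448.0, 61.0], [453.0, 419.0, 126.0], [453.0, 416.0, 124.0], [444.0, 443.0, 90.0], [445.0, 438.0, 89.0], [446.0, 435.0, 86.0], [446.0, 432.0,
[... 2368 characters left out ...]
418.0, 157.0], [445.0, 415.0, 158.0], [445.0, 412.0, 158.0], [446.0, 409.0, 159.0], [445.0, 407.0, 130.0], [445.0, 405.0, 120.0], [445.0, 402.0, 119.0], [446.0, 399.0, 117.0], [446.0, 396.0, 114.0], [442.0, 420.0, 160.0], [443.0, 417.0, 158.0], [443.0, 415.0, 158.0], [444.0, 412.0, 157.0], [445.0, 409.0, 158.0], [443.0, 407.0, 130.0], [441.0, 418.0, 158.0], [442.0, 416.0, 158.0], [442.0, 413.0, 159.0], [443.0, 410.0, 158.0], [443.0, 407.0, 156.0], [440.0, 418.0, 158.0], [440.0, 415.0, 160.0], [441.0, 412.0, 159.0], [442.0, 410.0, 158.0], [442.0, 407.0, 159.0], [438.0, 418.0, 157.0], [439.0, 415.0, 158.0], [439.0, 412.0, 157.0], [440.0, 409.0, 156.0], [441.0, 407.0, 156.0]]
1.2035089161993824
```

View pics/w1c.png

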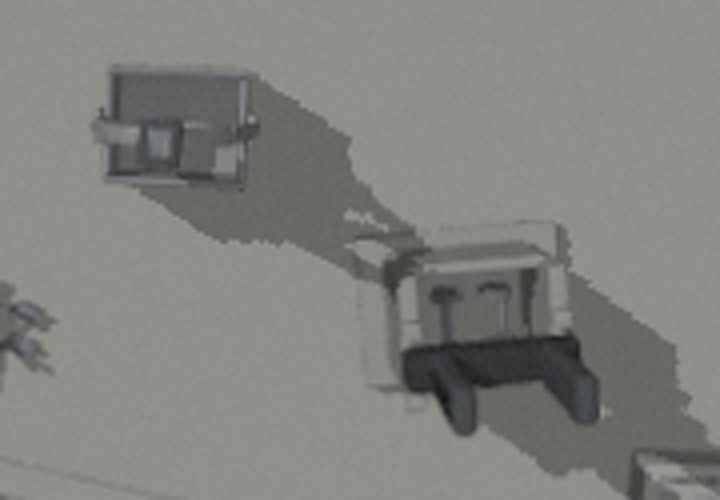

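```bash
python3 -m inch '{"linear":[[10,8,-40],[10,8,-40],[10,8,-40],[10,8,-40],[9,8,-30]],"delta_rot":[[0,0,0],[0,0,0],[0,0,0],[0,0,0],[0,0,0]],"grip":[0.7,0.7,0.7,0.7,0.7]}'
python3 - <<'E'
from fit import *
o=bot.get_obs();print(o['qpos'].round(2)); print(toolR(o).round(3))
c,p,d=cam('wrist'); save(p,'w2.png'); X=wcloud(c,d); rep(X)
print(c['T'].round(3), o['ee_pos'])
E
```

```text
t: 3.17
ee_pos: [442.1, 417.9, 258.0]
tool_rot: [-1.889, 1.556, 1.498]
force: [0.7, 0.2, 0.3]
grip_width: 66.5
[-0.22  0.44 -0.78  1.58  0.31  1.24 -2.38]
[[ 0.001  0.243 -0.97 ]
 [ 0.015 -0.97  -0.243]
 [-1.    -0.014 -0.005]]
house 703 [662.  300.8 203.8] [643. 260. 198.] [685. 343. 209.] [662.3 300.4] [ 8.3 91.3] 26.6
axle 1429 [615.8 286.5 169.9] [588. 263. 139.] [640. 311. 185.] [619.2 277.9] [57.  40.8] 47.9
bucketbody 612 [455.  416.3  42.8] [414. 379.  25.] [478. 451.  52.] [446.3 414.9] [53.6 72.1] 11.2
eye 444 [447.5 415.9  86.8] [437. 382.  60.] [456. 448. 112.] [446.4 414.9] [ 7.9 66.8] 11.1
tab 274 [448.6 415.6 122.1] [440. 394. 112.] [455. 435. 144.] [448.5 415.3] [11.7 41.7] 10.2
tabtop 318 [446.6 414.8 157.8] [436. 406. 150.] [455. 423. 161.] [445.8 414.3] [18.4 14.4] 13.9
handles 947 [386.6 260.4 134.8] [366. 231. 100.] [401. 288. 159.] [383.3 258.3] [20.5 58.8] 19.6
htop 315 [384.7 262.  154.7] [366. 231. 148.] [401. 288. 159.] [383.  258.5] [20.3 58.4] 19.2
xbar 615 [387.  258.5  89. ] [367. 221.  82.] [412. 298.  95.] [386.9 258. ] [31.1 75.3] 19.2
slide 4654 [613.  496.7  47.1] [565. 441.  38.] [658. 560.  50.] [621.4 500.6] [100.7  91.7] 72.1
[[ 2.43000e-01  9.29000e-01  2.78000e-01  5.24501e+02]
 [-9.70000e-01  2.38000e-01  5.50000e-02  4.36572e+02]
 [-1.50000e-02 -2.83000e-01  9.59000e-01  4.38758e+02]
 [ 0.00000e+00  0.00000e+00  0.00000e+00  1.00000e+00]] [442.14374105 417.89518191 258.02168884]
```

View pics/w2.png

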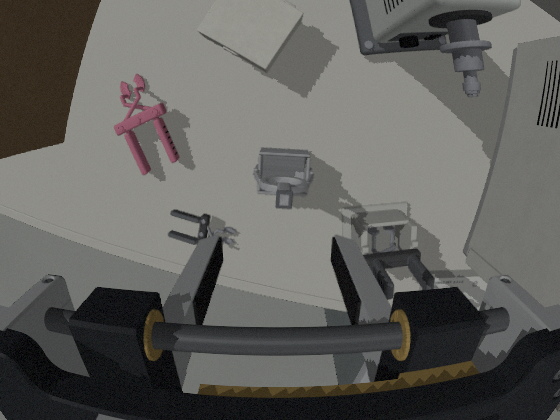

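```bash
python3 -m inch '{"linear":[[2,-2,-38],[1,-1,-38],[1,0,-32],[0,0,-18],[0,0,-4]],"delta_rot":[[-0.008,0,-0.02],[-0.007,0,-0.02],[0,0,-0.005],[0,0,0],[0,0,0]],"grip":[0.6,0.6,0.6,0.6,0.6]}'
python3 -c "
from h import *
o=bot.get_obs();print(o['ee_pos'],toolR(o).round(3))"
```

```text
t: 3.63
ee_pos: [446.7, 413.0, 123.8]
tool_rot: [0.521, 1.563, -2.425]
force: [-0.2, 0.6, -0.4]
grip_width: 56.1
[446.74925997 412.97253828 123.77520189] [[-0.006  0.195 -0.981]
 [-0.005 -0.981 -0.195]
 [-1.     0.004  0.006]]
```

```bash
python3 -m inch '{"linear":[[0,1.5,2],[0,0,0],[0,0,0],[0,0,0],[0,0,0]],"delta_rot":[[0,0,0],[0,0,0],[0,0,0],[0,0,0],[0,0,0]],"grip":[0.2,0,0,0,0]}' 40
python3 - <<'E'
from fit import *
o=bot.get_obs(); c,p,d=cam('wrist'); save(p,'w3.png'); X=wcloud(c,d); rep(X,['axle','house','tabtop'])
np.savez('w3.npz',X=X,p=p)
P=near(X,(600,278),45,120,186); 
a=np.radians(23.5)
Q=P-[692,314,160]; xr=Q[:,0]*np.cos(a)+Q[:,1]*np.sin(a); yr=-Q[:,0]*np.sin(a)+Q[:,1]*np.cos(a)
for lo in range(-125,-45,4):
    m=(xr>=lo)&(xr<lo+4)
    if m.sum()>3: print(lo,m.sum(),'y',yr[m].min().round(1),yr[m].max().round(1),'z',Q[m,2].min().round(1),Q[m,2].max().round(1))
E
```

```text
t: 4.05
ee_pos: [448.5, 415.6, 131.7]
tool_rot: [0.624, 1.568, -2.322]
force: [0.8, 0.7, -0.1]
grip_width: 26.4
axle 2234 [616.1 293.2 165.7] [588. 269. 136.] [638. 312. 183.] [614.  283.3] [55.4 27.3] 47.2
tabtop 1544 [451.7 416.2 157.6] [437. 394. 150.] [464. 443. 165.] [448.5 416.4] [22.2 50.3] 11.3
-113 46 y 0.4 6.6 z -3.1 5.1
-109 67 y -0.0 6.7 z -5.7 6.7
-105 92 y 1.2 7.4 z -7.2 7.8
-101 73 y 0.9 7.7 z -7.0 7.2
-97 84 y 0.1 6.0 z -4.1 6.6
-93 87 y -0.1 6.5 z -4.8 8.2
-89 171 y -2.7 13.9 z -11.3 12.9
-85 186 y 5.1 15.1 z -8.7 15.1
-81 191 y 4.4 14.5 z -8.3 14.3
-77 194 y 3.9 13.9 z -8.3 15.4
-73 217 y 3.4 14.4 z -8.7 15.5
-69 494 y -4.8 25.2 z -24.2 23.2
-65 206 y 9.1 25.4 z -16.3 23.2
-61 194 y 0.3 14.8 z -8.6 16.8
-57 46 y 8.7 14.4 z -9.6 8.8
```

View pics/w3.png

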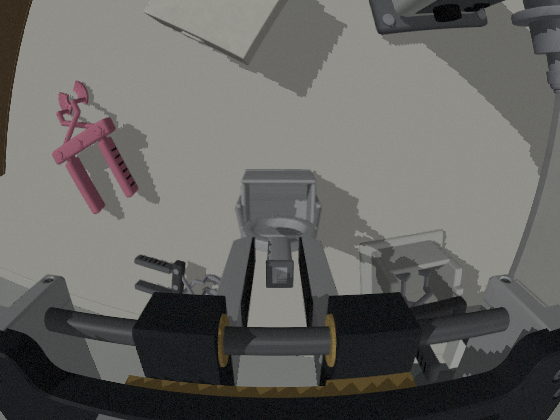

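```bash
python3 -m inch '{"linear":[[-1,-1,-6],[0,0,0],[0,0,0],[0,0,0],[0,0,0]],"delta_rot":[[0,0,0],[0,0,0],[0,0,0],[0,0,0],[0,0,0]],"grip":[0.2,0.2,0,0,0]}' 40
python3 -c "
from h import *
o=bot.get_obs();print(o['ee_pos'],o['grip_width'],toolR(o).round(3))"
```

```text
t: 4.52
ee_pos: [447.9, 414.6, 126.3]
tool_rot: [1.185, 1.569, -1.762]
force: [0.5, -0.4, 1.5]
grip_width: 13.5
[447.87172487 414.62971619 126.33554767] 13.477511636496486 [[-0.     0.194 -0.981]
 [-0.001 -0.981 -0.194]
 [-1.     0.001  0.001]]
```

```bash
cat >> fit.py <<'E'
from scipy.optimize import least_squares
# profile polyline (x rel. rotator origin, radius)
PR=[(-117.5,0),(-117.5,5.5),(-114.5,5.5),(-114.5,7.5),(-111.5,7.5),(-111.5,9),(-103.5,9),(-103.5,6.8),(-92.5,6.8),(-92.5,15),(-72.5,15),(-72.5,26),(-66.5,26)]
A=np.array(PR[:-1],float);B=np.array(PR[1:],float)
def axres(p,P):
    x0,y0,z0,a=p; Q=P-[x0,y0,z0+160]; x=Q[:,0]*np.cos(a)+Q[:,1]*np.sin(a); y=-Q[:,0]*np.sin(a)+Q[:,1]*np.cos(a)
    s=np.stack([x,np.hypot(y,Q[:,2])],-1)[:,None]
    t=np.clip(((s-A)*(B-A)).sum(-1)/((B-A)**2).sum(-1),0,1)
    return np.linalg.norm(s-(A+t[...,None]*(B-A)),axis=-1).min(1)
def axfit(X,p0=(694,316,1,np.radians(23.5)),keep=None):
    Q=X.reshape(-1,3); Q=Q[np.isfinite(Q).all(1)]
    p=np.array(p0,float)
    for k in range(4):
        r=axres(p,Q[:,:]) if 0 else None
        D=Q-[p[0],p[1],p[2]+160]; x=D[:,0]*np.cos(p[3])+D[:,1]*np.sin(p[3]); y=-D[:,0]*np.sin(p[3])+D[:,1]*np.cos(p[3])
        m=(x>-124)&(x<-64)&(np.hypot(y,D[:,2])<32)
        if keep is not None: m&=keep(Q)
        P=Q[m]; P=P[axres(p,P)<(8 if k<2 else 4)]
        s=least_squares(axres,p,args=(P,),loss='soft_l1',f_scale=1.0); p=s.x
    return p,len(P),np.median(axres(p,P))
E
python3 - <<'E'
from fit import *
z=np.load('w1.npz'); c=dict(T=z['T'],fov_y=float(z['fov']),cx=float(z['cx']),cy=float(z['cy']))
for n,X in [('w1',wcloud(c,z['d'])),('w3',np.load('w3.npz')['X']),('top',np.load('top0.npz')['X']),('sc',np.load('scene0.npz')['X'])]:
    p,n_,r=axfit(X); print(n,p[:3].round(1),np.degrees(p[3]).round(1),n_,r.round(2))
E
```

```text
w1 [696.6 315.4   0.9] 24.5 680 0.44
w3 [696.8 314.5   1. ] 24.2 2108 0.52
top [694.  313.9   0.7] 23.8 150 0.81
sc [ 6.951e+02  3.170e+02 -1.000e-01] 25.7 129 1.22
```

```bash
python3 -m inch '{"linear":[[0,0,18],[6,-8,26],[14,-20,20],[19,-27,4],[19,-27,0]],"delta_rot":[[0,0,0.03],[0,0,0.04],[0,0,0.05],[0,0,0.04],[0,0,0.04]],"grip":[0,0,0,0,0]}' 40
python3 -m inch '{"linear":[[19,-27,0],[16,-23,0],[10,-16,0],[5,-8,0],[0,0,0]],"delta_rot":[[0,0,0.02],[0,0,0],[0,0,0],[0,0,0],[0,0,0]],"grip":[0,0,0,0,0]}' 40
python3 - <<'E'
from fit import *
o=bot.get_obs();print(o['ee_pos'],o['grip_width'],toolR(o).round(3),o['qpos'].round(2))
c,p,d=cam('wrist'); save(p,'w4.png'); X=wcloud(c,d);np.savez('w4.npz',X=X,p=p)
q,n,r=axfit(X,(696.7,315,1,.424)); print(q,n,r)
c,p,d=cam('scene'); save(p,'s4.png',(90,290,110,380),3)
E
```

```text
t: 4.93
ee_pos: [500.8, 336.0, 196.5]
tool_rot: [0.004, 1.567, -2.724]
force: [0.5, -0.4, -2.4]
grip_width: 13.8
t: 5.35
ee_pos: [556.8, 251.6, 196.7]
tool_rot: [0.552, 1.567, -2.159]
force: [0.2, -0.5, -1.9]
grip_width: 13.5
[556.7898717  251.62710003 196.69401215] 13.472643376476686 [[-0.002  0.418 -0.909]
 [-0.003 -0.909 -0.418]
 [-1.     0.002  0.003]] [ 0.08  0.51 -0.76  1.64  0.38  1.15 -1.91]
[6.96791440e+02 3.15295628e+02 8.46336335e-01 4.27255654e-01] 2911 0.33489015007017997
```

View pics/w4.png

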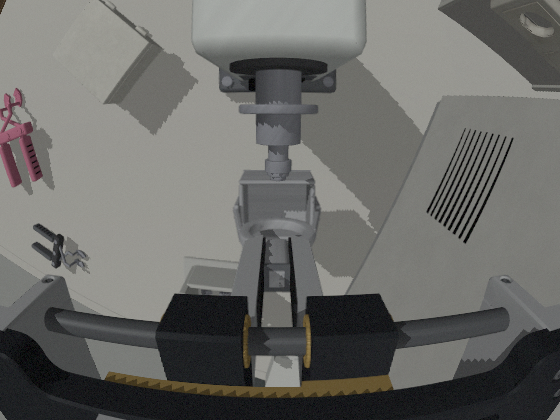

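View pics/s4.png

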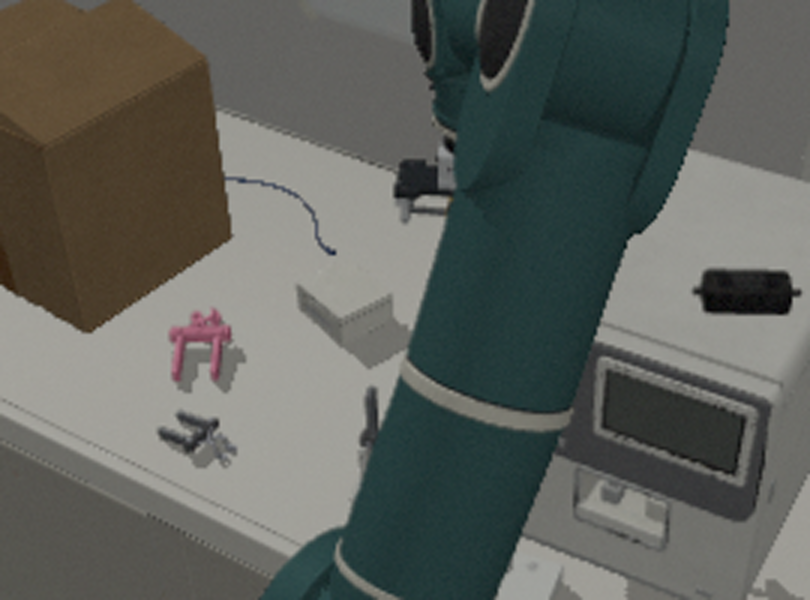

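```bash
cat >> fit.py <<'E'
ROT=(696.8,315.3,0.85,0.4273)
def rf(P,p=ROT):
    D=np.asarray(P,float)-[p[0],p[1],p[2]]; c,s=np.cos(p[3]),np.sin(p[3])
    return np.stack([D[...,0]*c+D[...,1]*s,-D[...,0]*s+D[...,1]*c,D[...,2]],-1)
E
python3 - <<'E'
from fit import *
X=np.load('w4.npz')['X']; o=bot.get_obs(); print('tcp rf',rf(o['ee_pos']).round(1))
Q=rf(X)
m=(Q[...,0]>-220)&(Q[...,0]<-118)&(abs(Q[...,1])<45)&(Q[...,2]>40)
vs,us=np.nonzero(m); print(us.min(),us.max(),vs.min(),vs.max())
for z0 in range(55,240,8):
    k=m&(Q[...,2]>=z0)&(Q[...,2]<z0+8)
    if k.sum()>4: print(z0,k.sum(),'x',np.percentile(Q[k][:,0],[2,50,98]).round(1),'y',np.percentile(Q[k][:,1],[2,50,98]).round(1))
E
```

```text
tcp rf [-154.1    3.   196.1]
84 476 170 419
71 2070 x [-177.  -158.7 -129. ] y [-26.8   0.9  27.4]
79 121 x [-176.  -129.2 -128.7] y [-28.8  11.3  30. ]
87 157 x [-173.3 -129.2 -128.6] y [-27.9  12.7  30.7]
95 222 x [-179.4 -142.8 -128.6] y [-29.7   0.4  33.3]
103 356 x [-179.4 -154.5 -128.6] y [-33.3   0.9  33.6]
111 960 x [-180.6 -141.8 -128.7] y [-32.    0.   32.9]
119 75 x [-156.1 -151.3 -148.3] y [-35.8 -31.6  36.9]
127 49 x [-158.6 -152.3 -151.8] y [-33.5 -29.4  34.8]
135 49 x [-153.  -152.2 -151.6] y [-31.4   1.7  33.3]
143 458 x [-159.  -153.8 -151.7] y [-29.5   1.   30. ]
151 292 x [-159.  -153.  -151.6] y [-28.3 -10.9  29.5]
159 158 x [-157.6 -152.2 -151.5] y [-26.6 -17.   27.9]
167 116 x [-157.5 -152.1 -151.4] y [-25.1   0.3  26.3]
175 177 x [-157.9 -152.2 -151.4] y [-23.9  16.   25.2]
183 7 x [-152.2 -151.6 -151.4] y [-18.4  -6.   17.1]
191 113 x [-149.6 -147.7 -143.1] y [-7.8  1.  10.3]
199 318 x [-150.1 -144.7 -142.7] y [-15.4   0.4  16.3]
207 391 x [-149.3 -143.4 -142.6] y [-17.1   1.   18.6]
215 466 x [-149.4 -143.6 -142.6] y [-17.4   1.   18.5]
223 1132 x [-162.9 -150.  -142.7] y [-16.2   0.9  17.8]
231 412 x [-158.2 -143.2 -142.5] y [-17.7  -6.1  19. ]
239 490 x [-157.5 -143.  -142.2] y [-17.7   7.6  19.4]
```

Run:
```python
from fit import *
X=np.load('w4.npz')['X']; Q=rf(X).reshape(-1,3)
m=(Q[:,0]>-161)&(Q[:,0]<-150)&(abs(Q[:,1])<34)&(Q[:,2]>125)&(Q[:,2]<187)
P=Q[m]
# outer boundary: fit circle to ring by residual distance to annulus 19..27
def res(p):
    r=np.hypot(P[:,1]-p[0],P[:,2]-p[1]); return np.maximum(0,np.maximum(19-r,r-27))
best=min(((np.minimum(res((y,z)),4).sum(),y,z) for y in np.arange(-3,4,.25) for z in np.arange(155,175,.25)))
print(len(P),best)
m=(abs(Q[:,2]-115)<6)&(Q[:,0]>-135)&(Q[:,0]<-126)&(abs(Q[:,1])<20); print('rim',np.percentile(Q[m,2],[5,50,95]),m.sum())
```

```text
1298 (np.float64(694.0859937643213), np.float64(0.5), np.float64(167.0))
rim [111.56118337 114.90294882 116.16303381] 227
```

```bash
python3 -m inch '{"linear":[[0.3,-0.5,-5],[8,3.5,0],[9,4,0],[8,3.5,0],[0,0,0]],"delta_rot":[[0,0,0],[0,0,0],[0,0,0],[0,0,0],[0,0,0]],"grip":[0,0,0,0,0]}' 40
python3 - <<'E'
from fit import *
o=bot.get_obs(); print('tcp rf',rf(o['ee_pos']).round(1),toolR(o).round(3))
c,p,d=cam('wrist'); save(p,'w5.png',(100,300,180,380),4); X=wcloud(c,d);np.savez('w5.npz',X=X,p=p)
q,n,r=axfit(X,ROT); print(q,n,r)
E
```

```text
t: 5.87
ee_pos: [579.8, 271.8, 191.6]
tool_rot: [-0.073, 1.568, -2.773]
force: [-0.8, 0.0, -1.8]
grip_width: 13.7
tcp rf [-124.5    8.9  190.8] [[-0.003  0.427 -0.904]
 [-0.001 -0.904 -0.427]
 [-1.    -0.     0.003]]
[6.97954659e+02 3.15401121e+02 7.58865563e-01 4.21715503e-01] 2944 0.45096316773265865
```

View pics/w5.png

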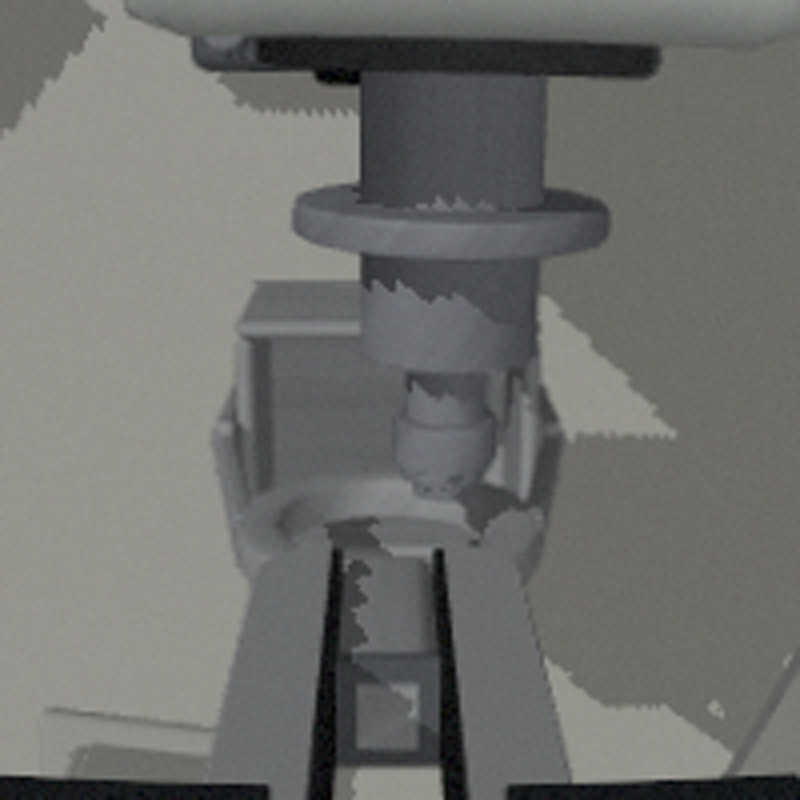

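```bash
python3 -m inch '{"linear":[[1.5,-3,0],[1.2,-2.9,0],[0,0,0],[0,0,0],[0,0,0]],"delta_rot":[[0,0,-0.012],[0,0,0],[0,0,0],[0,0,0],[0,0,0]],"grip":[0,0,0,0,0]}' 40
python3 - <<'E'
from fit import *
o=bot.get_obs(); print('tcp rf',rf(o['ee_pos']).round(1),toolR(o).round(3))
c,p,d=cam('wrist'); save(p,'w6.png',(100,300,180,380),3); X=wcloud(c,d)
q,n,r=axfit(X,ROT); print(q,n,r)
Q=rf(X).reshape(-1,3)
for nm,z0,z1 in(('ring',140,150),('ring',167,178),('strap',120,130)):
    m=(Q[:,0]>-132)&(Q[:,0]<-119)&(abs(Q[:,1])<45)&(Q[:,2]>z0)&(Q[:,2]<z1); print(nm,m.sum(),np.percentile(Q[m],[1,50,99],axis=0).round(1).tolist())
m=(Q[:,0]>-110)&(Q[:,0]<-93)&(Q[:,2]>150); print('nose y',np.percentile(Q[m][:,1],[2,98]))
E
```

```text
t: 6.33
ee_pos: [581.5, 265.5, 191.3]
tool_rot: [-0.126, 1.567, -2.839]
force: [-0.4, -0.8, -1.4]
grip_width: 13.7
tcp rf [-125.5    2.4  190.5] [[-0.004  0.416 -0.909]
 [-0.001 -0.909 -0.416]
 [-1.    -0.001  0.004]]
[6.97874094e+02 3.15660065e+02 7.70236637e-01 4.25715284e-01] 2963 0.4656506644299121
ring 514 [[-131.2, -26.3, 140.3], [-126.2, 5.7, 144.2], [-123.3, 32.3, 149.8]]
ring 220 [[-130.2, -22.5, 167.2], [-124.0, 3.0, 172.6], [-123.0, 27.9, 177.3]]
strap 54 [[-130.4, -31.3, 120.5], [-124.1, -27.1, 125.9], [-123.5, 37.6, 129.7]]
nose y [-168.6606205    75.49409051]
```

View pics/w6.png

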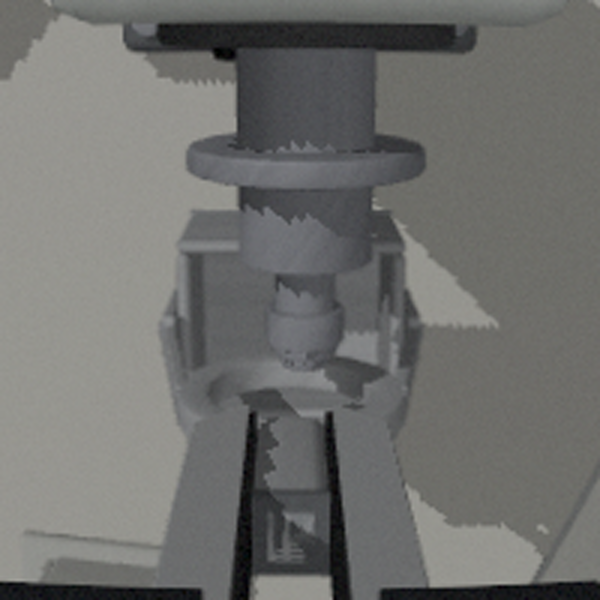

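```bash
python3 -m inch '{"linear":[[1.2,-2.6,0],[4,1.8,0],[5,2.3,0],[0,0,0],[0,0,0]],"delta_rot":[[0,0,0],[0,0,0],[0,0,0],[0,0,0],[0,0,0]],"grip":[0,0,0,0,0]}' 40
cat > chk.py <<'E'
from fit import *
import sys
n,ex=sys.argv[1],float(sys.argv[2])
o=bot.get_obs(); print('tcp rf',rf(o['ee_pos']).round(1),'F',o['force'].round(1),toolR(o).round(3)[:,1], o['dq'].round(3))
c,p,d=cam('wrist'); save(p,n+'.png',(100,300,180,380),3); X=wcloud(c,d)
q,k,r=axfit(X,ROT,keep=lambda Q:(lambda S:(S[:,0]>-90)|(S[:,2]>185)|(abs(S[:,1])<9.5))(rf(Q))); print(q.round(3),k,r.round(2))
Q=rf(X,q).reshape(-1,3)
for z0,z1 in((120,130),(140,150),(167,178)):
    m=(Q[:,0]>ex-7)&(Q[:,0]<ex+7)&(abs(Q[:,1])<45)&(Q[:,2]>z0)&(Q[:,2]<z1); P=Q[m]
    if m.sum()>10: print(m.sum(),np.percentile(P,[1,50,99],axis=0).round(1).tolist(),'mid y',np.round((np.percentile(P[:,1],1)+np.percentile(P[:,1],99))/2,1))
E
python3 chk.py w7 -117
```

```text
t: 6.8
ee_pos: [593.0, 266.9, 191.7]
tool_rot: [-0.05, 1.567, -2.763]
force: [0.2, -0.4, -1.3]
grip_width: 13.7
tcp rf [-114.5   -1.1  190.8] F [ 0.2 -0.4 -1.3] [ 0.416 -0.909 -0.   ] [-0.006  0.014  0.005 -0.016  0.003  0.004  0.001]
[6.99353e+02 3.16566e+02 7.63000e-01 4.28000e-01] 2950 0.74
56 [[-122.2, -34.6, 120.4], [-116.0, -0.9, 126.5], [-115.3, 34.0, 129.4]] mid y -0.3
314 [[-122.8, -31.1, 140.3], [-116.3, -9.7, 146.0], [-115.2, 28.8, 149.9]] mid y -1.1
349 [[-121.9, -26.0, 167.1], [-115.5, -0.1, 170.0], [-110.1, 25.1, 177.6]] mid y -0.4
```

View pics/w7.png

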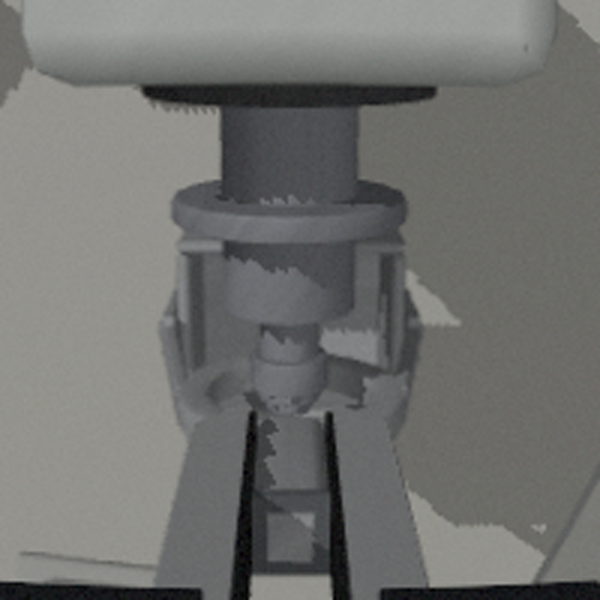

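```bash
python3 -m inch '{"linear":[[4,2.3,0],[5,2.3,0],[5,2.3,0],[3,1.4,0],[0,0,0]],"delta_rot":[[0,0,0],[0,0,0],[0,0,0],[0,0,0],[0,0,0]],"grip":[0,0,0,0,0]}' 40
python3 chk.py w8 -97
```

```text
t: 7.27
ee_pos: [611.8, 276.2, 191.6]
tool_rot: [-0.058, 1.567, -2.771]
force: [-0.6, 0.4, -1.2]
grip_width: 13.9
tcp rf [-93.6  -0.3 190.7] F [-0.6  0.4 -1.2] [ 0.416 -0.909 -0.   ] [-0.003  0.004  0.001 -0.003 -0.001  0.001  0.   ]
[7.01363e+02 3.17546e+02 9.05000e-01 4.29000e-01] 2245 0.74
54 [[-103.8, -34.2, 120.1], [-97.2, -29.5, 125.7], [-96.7, 34.8, 129.4]] mid y 0.3
119 [[-103.8, -30.5, 140.2], [-97.0, 15.4, 147.3], [-96.4, 29.9, 150.0]] mid y -0.3
625 [[-102.5, -25.0, 167.1], [-95.9, -0.0, 173.4], [-90.1, 25.1, 177.4]] mid y 0.1
```

View pics/w8.png

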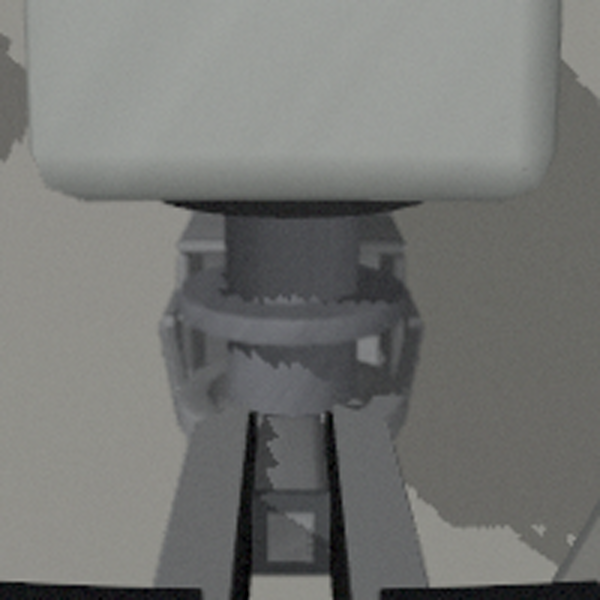

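```bash
python3 -m inch '{"linear":[[3,1.4,0],[4,1.8,0],[4,1.8,0],[2,1,0],[0,0,0]],"delta_rot":[[0,0,0],[0,0,0],[0,0,0],[0,0,0],[0,0,0]],"grip":[0,0,0,0,0]}' 40
python3 chk.py w9 -85
```

```text
t: 7.73
ee_pos: [625.2, 282.4, 191.4]
tool_rot: [0.019, 1.565, -2.694]
force: [-4.5, -2.7, 2.1]
grip_width: 13.6
tcp rf [-78.8  -0.3 190.5] F [-4.5 -2.7  2.1] [ 0.416 -0.909  0.   ] [-0.002  0.003  0.003 -0.005 -0.001  0.004 -0.001]
[7.01454e+02 3.17349e+02 9.82000e-01 4.29000e-01] 1449 0.54
52 [[-88.8, -33.7, 120.3], [-82.8, 0.1, 125.2], [-82.2, 35.0, 129.8]] mid y 0.6
41 [[-89.3, -30.2, 140.1], [-82.6, 28.2, 146.3], [-82.1, 30.4, 149.9]] mid y 0.1
249 [[-88.6, -24.2, 167.2], [-82.6, 2.8, 172.9], [-81.6, 25.7, 177.2]] mid y 0.8
```

View pics/w9.png

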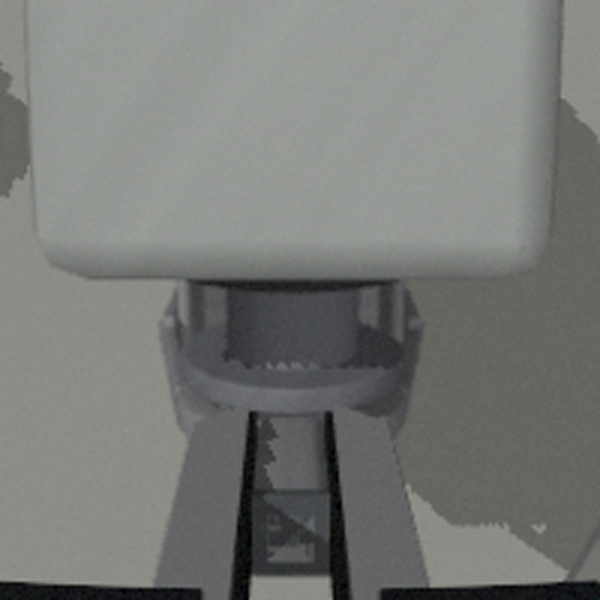

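```bash
python3 -m inch '{"linear":[[-2.6,-1.2,0],[0,0,-2],[0,0,-1],[0,0,-1],[0,0,0]],"delta_rot":[[0,0,0],[0,0,0],[0,0,0],[0,0,0],[0,0,0]],"grip":[0,0,0,0,0]}' 40
python3 -c "
from fit import *
o=bot.get_obs();print(rf(o['ee_pos']).round(1),o['force'])"
```

```text
t: 8.2
ee_pos: [622.6, 281.4, 187.2]
tool_rot: [-0.017, 1.567, -2.729]
force: [-0.0, -0.8, -0.2]
grip_width: 13.6
[-8.160e+01 -1.000e-01  1.864e+02] [-0.01723992 -0.75488006 -0.21480572]
```

```bash
python3 -m inch '{"linear":[[0,0,-1],[0,0,0],[0,0,0],[0,0,0],[0,0,0]],"delta_rot":[[0,0,0],[0,0,0],[0,0,0],[0,0,0],[0,0,0]],"grip":[0,0.2,0.25,0.35,0.5]}' 20
python3 -m inch '{"linear":[[0,0,10],[0,0,20],[0,0,30],[0,0,35],[0,0,35]],"delta_rot":[[0,0,0],[0,0,0],[0,0,0],[0,0,0],[0,0,0]],"grip":[0.6,0.6,0.6,0.6,0.6]}'
python3 -m inch '{"linear":[[-36,-16,8],[-36,-16,8],[-36,-16,8],[-36,-8,0],[-36,0,0]],"delta_rot":[[0,0,0],[0,0,0],[0,0,-0.03],[0,0,-0.03],[0,0,-0.03]],"grip":[0.9,0.9,0.9,0.9,0.9]}'
python3 - <<'E'
from fit import *
o=bot.get_obs();print(rf(o['ee_pos']).round(1),o['qpos'].round(2))
c,p,d=cam('wrist'); save(p,'w10.png'); X=wcloud(c,d);np.savez('w10.npz',X=X,p=p)
q,k,r=axfit(X,ROT);print(q,k,r); rep(X,['handles','htop','xbar'])
E
```

```text
t: 8.62
ee_pos: [623.2, 281.6, 187.4]
tool_rot: [0.084, 1.569, -2.628]
force: [1.0, -0.2, -0.0]
grip_width: 33.1
t: 9.03
ee_pos: [619.9, 279.4, 316.6]
tool_rot: [-0.049, 1.557, -2.76]
force: [0.2, 0.3, 0.5]
grip_width: 56.3
t: 9.45
ee_pos: [441.4, 224.6, 351.4]
tool_rot: [-1.68, 1.565, 1.794]
force: [-0.4, 0.6, 1.2]
grip_width: 83.6
[-270.    23.3  350.5] [ 0.25  0.13 -0.85  1.7   0.09  1.35 -1.86]
[6.96462704e+02 3.15247942e+02 9.09928504e-01 4.27693424e-01] 812 0.3386637767201961
handles 503 [386.1 258.8 141.7] [366. 227. 100.] [402. 287. 159.] [383.5 257.1] [20.3 58.3] 19.3
htop 271 [384.  258.3 155.9] [366. 227. 148.] [401. 287. 159.] [383.5 257.3] [19.9 57.9] 19.1
xbar 555 [386.  254.8  89.5] [366. 218.  82.] [412. 297.  95.] [389.4 257.7] [37.  76.9] 8.5
```

View pics/w10.png

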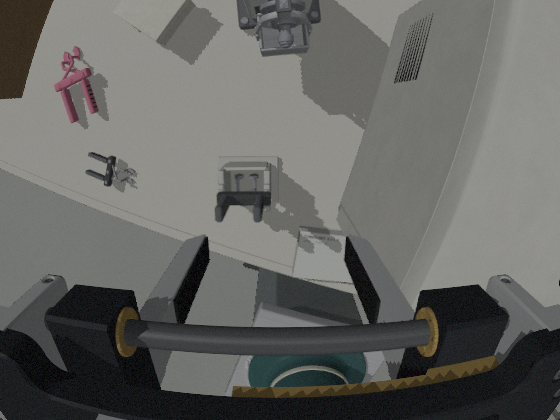

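```bash
python3 -m inch '{"linear":[[-15,8,-25],[-15,8,-35],[-14,8,-35],[-14,8,-30],[0,0,-10]],"delta_rot":[[0,0,0],[0,0,0],[0,0,0],[0,0,0],[0,0,0]],"grip":[0.95,0.95,0.95,0.95,0.95]}'
python3 - <<'E'
from fit import *
o=bot.get_obs();print(o['ee_pos'].round(1),toolR(o).round(3),o['qpos'].round(2))
c,p,d=cam('wrist'); save(p,'w11.png'); X=wcloud(c,d);np.savez('w11.npz',X=X,p=p)
rep(X,['handles','htop','xbar'])
E
```

```text
t: 9.92
ee_pos: [373.8, 260.2, 220.8]
tool_rot: [2.938, 1.553, 0.131]
force: [-0.6, 1.2, -0.3]
grip_width: 89.5
[373.8 260.2 220.8] [[ 0.018  0.328 -0.944]
 [ 0.002 -0.945 -0.328]
 [-1.     0.004 -0.017]] [ 0.15  0.15 -0.9   1.99  0.15  1.05 -2.05]
handles 1035 [386.3 257.3 144.9] [365. 228. 100.] [401. 287. 159.] [383.5 257. ] [20.8 58. ] 20.4
htop 656 [384.3 256.9 155.8] [365. 228. 148.] [401. 287. 159.] [383.  256.8] [20.5 57.7] 19.3
xbar 1080 [384.6 259.3  89.6] [353. 219.  82.] [412. 297.  93.] [388. 260.] [37.3 77.8] 28.1
```

View pics/w11.png

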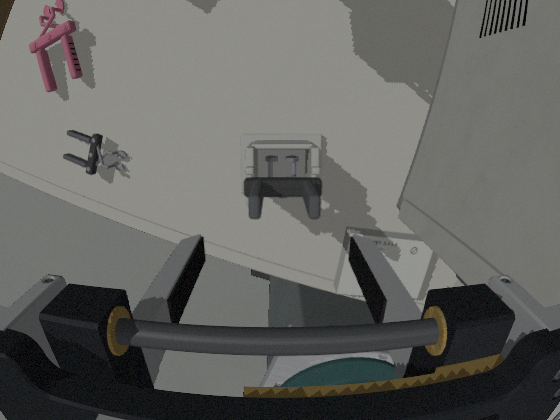

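```bash
python3 -m inch '{"linear":[[5,-2,-20],[4,-1,-32],[0,0,-32],[0,0,-18],[0,0,0]],"delta_rot":[[0,0.009,0],[0,0.009,0],[0,0,0],[0,0,0],[0,0,0]],"grip":[0.95,0.95,0.95,0.95,0.95]}'
python3 - <<'E'
from fit import *
o=bot.get_obs();print(o['ee_pos'].round(1),toolR(o).round(3),o['force'])
c,p,d=cam('wrist'); save(p,'w12.png'); X=wcloud(c,d);np.savez('w12.npz',X=X,p=p)
rep(X,['handles','htop','xbar'])
E
```

```text
t: 10.38
ee_pos: [390.1, 257.6, 120.8]
tool_rot: [-2.905, 1.563, 0.569]
force: [-0.4, 0.9, -0.1]
grip_width: 89.3
[390.1 257.6 120.8] [[ 0.006  0.326 -0.945]
 [ 0.004 -0.945 -0.326]
 [-1.    -0.002 -0.007]] [-0.4455166   0.87151409 -0.14318209]
handles 4098 [388.1 260.8 142.6] [365. 213. 100.] [413. 306. 165.] [386.4 258. ] [27.6 92.5] 17.9
htop 2017 [386.5 260.2 155.8] [365. 213. 148.] [413. 306. 165.] [386.3 257.9] [27.5 92.4] 17.9
xbar 2242 [385.7 258.   89.6] [363. 217.  82.] [412. 298.  95.] [387.7 258.4] [35.3 77.6] 13.3
```

View pics/w12.png

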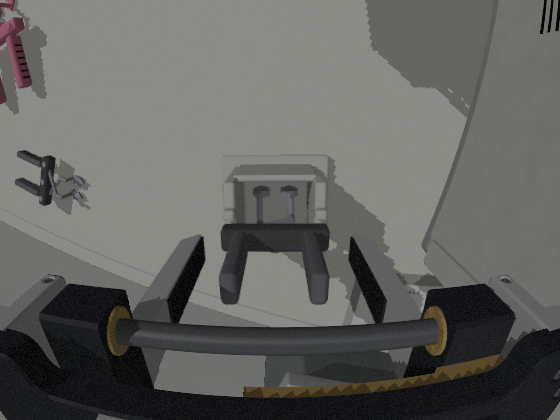

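```bash
python3 -m inch '{"linear":[[-5,-1,-8],[-1,0,-6],[0,0,-2],[0,0,0],[0,0,0]],"delta_rot":[[0,0.006,0],[0,0,0],[0,0,0],[0,0,0],[0,0,0]],"grip":[0.95,0.95,0.95,0.95,0.8]}' 50
python3 - <<'E'
from fit import *
o=bot.get_obs();print(o['ee_pos'].round(1),toolR(o).round(3),o['force'])
c,p,d=cam('wrist'); save(p,'w13.png',(180,390,150,400),3)
E
```

```text
t: 10.85
ee_pos: [387.8, 258.2, 110.7]
tool_rot: [-2.76, 1.56, 0.712]
force: [-0.1, -0.7, -0.5]
grip_width: 85.1
[387.8 258.2 110.7] [[ 0.008  0.325 -0.946]
 [ 0.007 -0.946 -0.325]
 [-1.    -0.004 -0.01 ]] [-0.11999905 -0.69474753 -0.52486613]
```

View pics/w13.png

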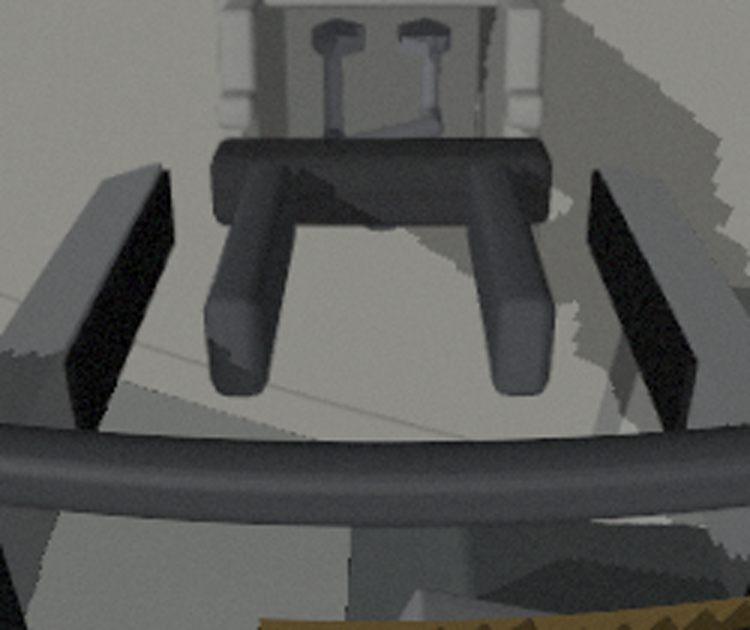

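```bash
python3 -m inch '{"linear":[[-4,-1,-5],[-2,0,-2],[-0.5,0,0],[0,0,0],[0,0,0]],"delta_rot":[[0,0.006,0],[0,0,0],[0,0,0],[0,0,0],[0,0,0]],"grip":[0.75,0.7,0.68,0.66,0.66]}' 40
python3 -c "
from fit import *
o=bot.get_obs();print(o['ee_pos'].round(1),toolR(o).round(3),o['force'])"
```

```text
t: 11.32
ee_pos: [381.0, 257.2, 103.9]
tool_rot: [-2.268, 1.563, 1.204]
force: [-0.3, 0.6, 0.1]
grip_width: 62.6
[381.  257.2 103.9] [[ 0.003  0.325 -0.946]
 [ 0.007 -0.946 -0.325]
 [-1.    -0.006 -0.005]] [-0.30440484  0.63606581  0.12520009]
```

```bash
python3 -m inch '{"linear":[[1.5,0,0],[0,0,0],[0,0,0],[0,0,0],[0,0,0]],"delta_rot":[[-0.005,0,0],[0,0,0],[0,0,0],[0,0,0],[0,0,0]],"grip":[0.6,0.5,0.4,0,0]}' 40
python3 -m inch '{"linear":[[0,0,0],[0,0,0],[0,0,0],[0,0,0],[0,0,0]],"delta_rot":[[0,0,0],[0,0,0],[0,0,0],[0,0,0],[0,0,0]],"grip":[0,0,0,0,0]}' 40
python3 - <<'E'
from fit import *
o=bot.get_obs();print(o['ee_pos'].round(1),toolR(o).round(3),o['force'],o['grip_width'])
c,p,d=cam('wrist'); save(p,'w14.png',(180,390,150,400),3);X=wcloud(c,d);np.savez('w14.npz',X=X,p=p)
E
```

```text
t: 11.73
ee_pos: [382.6, 257.1, 104.1]
tool_rot: [3.124, 1.568, 0.313]
force: [-1.5, -1.6, 0.3]
grip_width: 44.3
t: 12.15
ee_pos: [382.6, 257.1, 104.1]
tool_rot: [-3.136, 1.568, 0.336]
force: [-0.4, -0.6, -0.2]
grip_width: 44.3
[382.6 257.1 104.1] [[ 0.002  0.325 -0.946]
 [ 0.001 -0.946 -0.325]
 [-1.    -0.    -0.003]] [-0.35714547 -0.613782   -0.17462953] 44.32306030583645
```

View pics/w14.png

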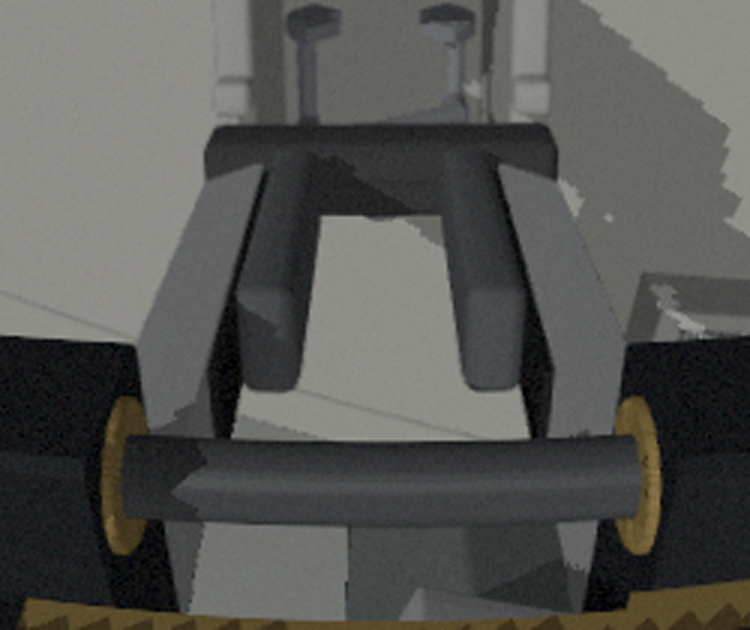

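```bash
python3 -m inch '{"linear":[[0,0,8],[0,0,20],[0,0,30],[0,0,30],[0,0,25]],"delta_rot":[[0,0,0],[0,0,0],[0,0,0],[0,0,0],[0,0,0]],"grip":[0,0,0,0,0]}' 40
python3 - <<'E'
from fit import *
o=bot.get_obs();print(o['ee_pos'].round(1),toolR(o).round(3),o['force'],o['grip_width'],o['qpos'].round(2))
c,p,d=cam('wrist'); save(p,'w15.png'); X=wcloud(c,d);np.savez('w15.npz',X=X,p=p);print(axfit(X,ROT))
c,p,d=cam('top'); save(p,'t15.png',(110,280,140,340),4)
E
```

```text
t: 12.62
ee_pos: [378.6, 256.2, 218.3]
tool_rot: [-0.232, 1.563, -3.04]
force: [0.7, 0.3, -1.2]
grip_width: 44.1
[378.6 256.2 218.3] [[-0.008  0.327 -0.945]
 [-0.001 -0.945 -0.327]
 [-1.    -0.002  0.008]] [ 0.73198697  0.32356553 -1.16561144] 44.090926056743 [ 0.16  0.18 -0.9   1.97  0.16  1.07 -2.04]
(array([6.968e+02, 3.153e+02, 8.500e-01, 4.273e-01]), 0, np.float64(nan))
  return _methods._mean(a, axis=axis, dtype=dtype,
  ret = ret.dtype.type(ret / rcount)
```

View pics/w15.png

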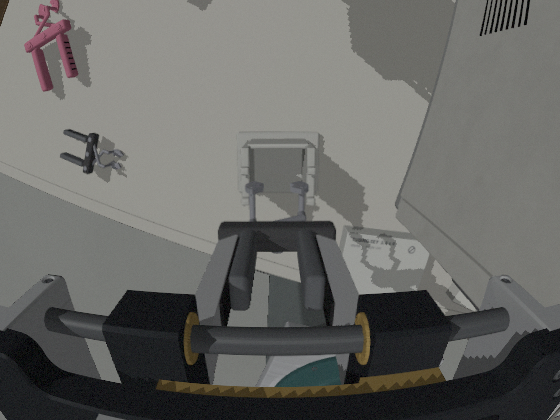

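View pics/t15.png

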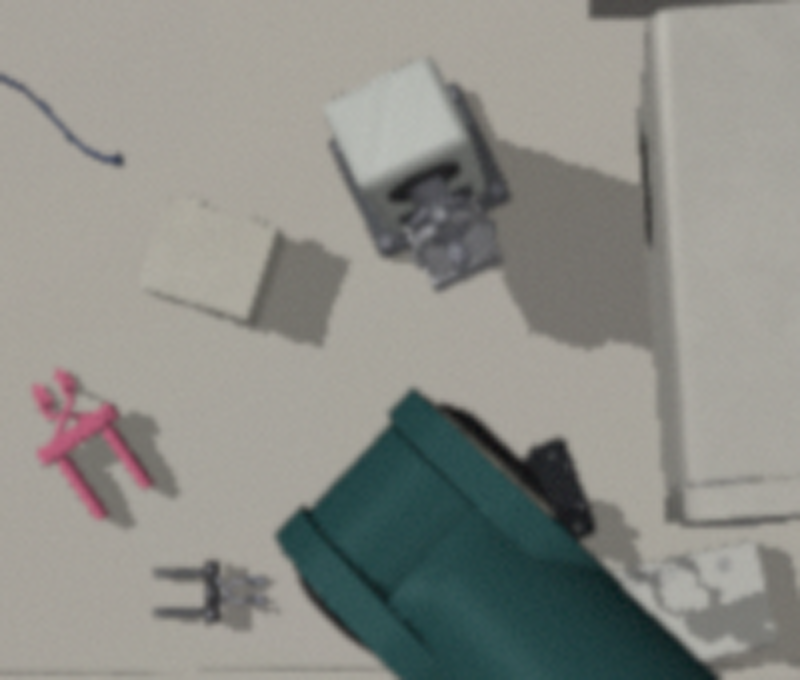

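```bash
python3 -m inch '{"linear":[[15,-1,5],[30,-2,3],[36,-3,2],[36,-3,0],[30,-2,0]],"delta_rot":[[0,0,0.02],[0,0,0.025],[0,0,0.025],[0,0,0.02],[0,0,0]],"grip":[0,0,0,0,0]}' 40
python3 -m inch '{"linear":[[10,0,0],[0,0,0],[0,0,0],[0,0,0],[0,0,0]],"delta_rot":[[0,0,0],[0,0,0],[0,0,0],[0,0,0],[0,0,0]],"grip":[0,0,0,0,0]}' 40
cat > chk2.py <<'E'
from fit import *
import sys
n=sys.argv[1]
o=bot.get_obs(); print('tcp rf',rf(o['ee_pos']).round(1),'F',o['force'].round(1),'gw',o['grip_width'].round(1)); M=toolR(o); print('x',M[:,0].round(4),'yaw',np.arctan2(M[0,1],-M[1,1]).round(4),'q',o['qpos'].round(2))
c,p,d=cam('wrist'); save(p,n+'.png',(60,360,90,490),2); X=wcloud(c,d);np.savez(n+'.npz',X=X,p=p)
E
python3 chk2.py w16; python3 -c "
from fit import *
print(axfit(np.load('w16.npz')['X'],ROT))"
```

```text
t: 13.13
ee_pos: [528.1, 245.5, 231.6]
tool_rot: [1.728, 1.566, -0.982]
force: [0.1, -0.1, -1.6]
grip_width: 44.2
t: 13.55
ee_pos: [541.0, 243.7, 227.7]
tool_rot: [0.483, 1.566, -2.23]
force: [-0.3, 0.4, -1.4]
grip_width: 44.5Traceback (most recent call last):
  File "chk2.py", line 4, in <module>
    o=bot.get_obs(); print('tcp rf',rf(o['ee_pos']).round(1),'F',o['force'].round(1),'gw',o['grip_width'].round(1)); M=toolR(o); print('x',M[:,0].round(4),'yaw',np.arctan2(M[0,1],-M[1,1]).round(4),'q',o['qpos'].round(2))
                                                                                          ^^^^^^^^^^^^^^^^^^^^^
AttributeError: 'float' object has no attribute 'round'
Traceback (most recent call last):
FileNotFoundError: [Errno 2] No such file or directory: 'w16.npz'
```

```bash
sed -i "s/o\['grip_width'\].round(1)/round(o['grip_width'],1)/" chk2.py
python3 chk2.py w16; python3 -c "
from fit import *
print(axfit(np.load('w16.npz')['X'],ROT))"
```

```text
tcp rf [-171.5   -0.6  226.9] F [-0.3  0.4 -1.4] gw 44.5
x [-0.0028 -0.0036 -1.    ] yaw 0.4288 q [ 0.13  0.45 -0.81  1.65  0.35  1.2  -1.9 ]
(array([6.96697221e+02, 3.15434424e+02, 8.92743315e-01, 4.28512489e-01]), 1520, np.float64(0.31850846746313977))
```

View pics/w16.png

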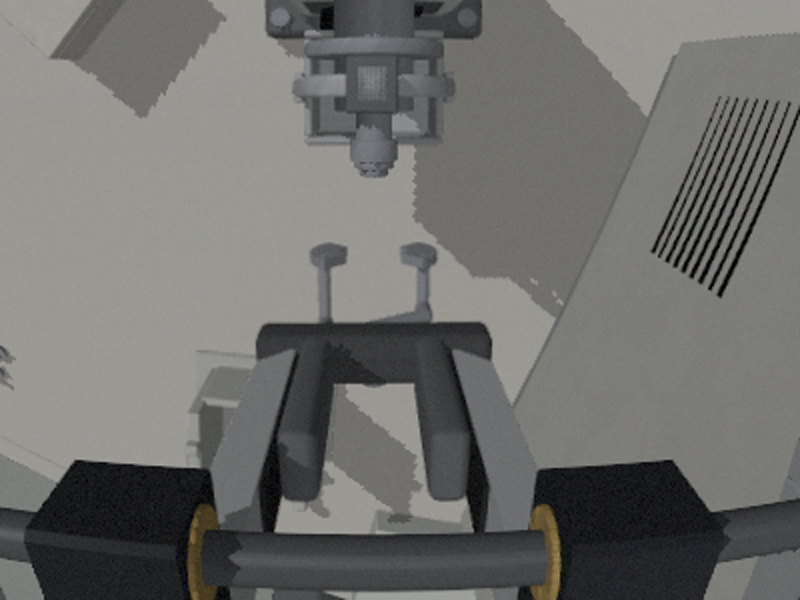

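```bash
cat > ringm.py <<'E'
from fit import *
import sys
X=np.load(sys.argv[1]+'.npz')['X']; cx=float(sys.argv[2])
q,k,r=axfit(X,ROT,keep=(lambda Q:rf(Q)[:,0]>float(sys.argv[3])) if len(sys.argv)>3 else None); print('rot',q.round(3),k,round(float(r),2))
Q=rf(X,q).reshape(-1,3)
for z0 in range(140,200,5):
    for s in(1,-1):
        m=(abs(Q[:,0]-cx)<14)&(Q[:,1]*s>0)&(Q[:,1]*s<30)&(Q[:,2]>=z0)&(Q[:,2]<z0+5); P=Q[m]
        if m.sum()>4: print(z0,s,m.sum(),'x',np.percentile(P[:,0],[2,50,98]).round(1),'y',np.percentile(P[:,1],[2,50,98]).round(1),'z',np.percentile(P[:,2],[98]).round(1))
E
python3 ringm.py w16 -149
```

```text
rot [6.96697e+02 3.15434e+02 8.93000e-01 4.29000e-01] 1520 0.32
145 1 14 x [-148.1 -147.8 -147.5] y [13.7 17.6 21.5] z [149.4]
145 -1 17 x [-147.8 -147.6 -147.4] y [-22.2 -18.4 -13. ] z [149.5]
150 1 28 x [-150.8 -147.8 -147.4] y [10.8 14.4 23.4] z [155.]
150 -1 25 x [-149.8 -147.5 -147.2] y [-23.4 -14.3 -10.9] z [154.4]
155 1 28 x [-148.3 -147.6 -147.4] y [13.1 18.9 24.1] z [159.9]
155 -1 24 x [-148.  -147.5 -147.1] y [-23.9 -18.2 -13.2] z [159.9]
160 1 27 x [-151.1 -147.8 -147.2] y [11.1 17.4 23.6] z [165.]
160 -1 38 x [-151.4 -147.4 -147. ] y [-23.8 -17.1 -10.5] z [164.8]
165 1 151 x [-162.9 -153.4 -147.3] y [11.9 18.  22.6] z [169.7]
165 -1 150 x [-162.7 -153.  -147.2] y [-22.6 -18.1 -11.9] z [169.8]
170 1 26 x [-151.1 -149.3 -147.3] y [15.8 18.  20. ] z [172.1]
170 -1 25 x [-156.2 -149.2 -147.1] y [-20.  -17.7 -16.2] z [172.5]
```

```bash
python3 -m inch '{"linear":[[3,1.4,1.5],[6,2.8,0.8],[6,2.8,0],[5,2.3,0],[0,0,0]],"delta_rot":[[0.003,-0.003,0],[0,0,0],[0,0,0],[0,0,0],[0,0,0]],"grip":[0,0,0,0,0]}' 40
python3 chk2.py w17;python3 ringm.py w17 -126
```

```text
t: 14.02
ee_pos: [561.7, 254.5, 231.9]
tool_rot: [2.419, 1.567, -0.292]
force: [-0.1, -0.5, -0.9]
grip_width: 44.7
tcp rf [-148.2    0.6  231.1] F [-0.1 -0.5 -0.9] gw 44.7
x [ 0.0034 -0.001  -1.    ] yaw 0.4305 q [ 0.1   0.49 -0.8   1.59  0.37  1.22 -1.91]
rot [6.96456e+02 3.15076e+02 8.67000e-01 4.26000e-01] 1309 0.34
150 1 11 x [-124.  -123.7 -123.4] y [14.8 18.8 22.6] z [153.8]
150 -1 15 x [-123.7 -123.2 -123.1] y [-21.  -16.5 -11.8] z [154.6]
155 1 33 x [-126.6 -123.8 -123.5] y [12. 16. 25.] z [159.7]
155 -1 26 x [-125.4 -123.4 -123. ] y [-22.2 -14.2  -9.8] z [159.7]
160 1 42 x [-124.  -123.3 -112.2] y [ 2.3 14.6 24.4] z [164.8]
160 -1 44 x [-123.6 -123.1 -112.1] y [-22.9 -13.9  -3. ] z [164.7]
165 1 63 x [-127.1 -123.4 -112.3] y [ 0.  12.4 24.7] z [169.9]
165 -1 69 x [-126.8 -123.1 -112.3] y [-22.6 -10.   -0.3] z [169.6]
170 1 163 x [-139.5 -129.3 -123.3] y [13.9 19.1 23.7] z [174.9]
170 -1 154 x [-139.5 -129.3 -123. ] y [-20.7 -17.  -11.6] z [174.6]
175 1 14 x [-126.8 -125.3 -123.5] y [17.6 19.5 20.9] z [177.2]
175 -1 19 x [-126.6 -125.2 -123.3] y [-18.1 -16.6 -15. ] z [177.3]
```

View pics/w17.png

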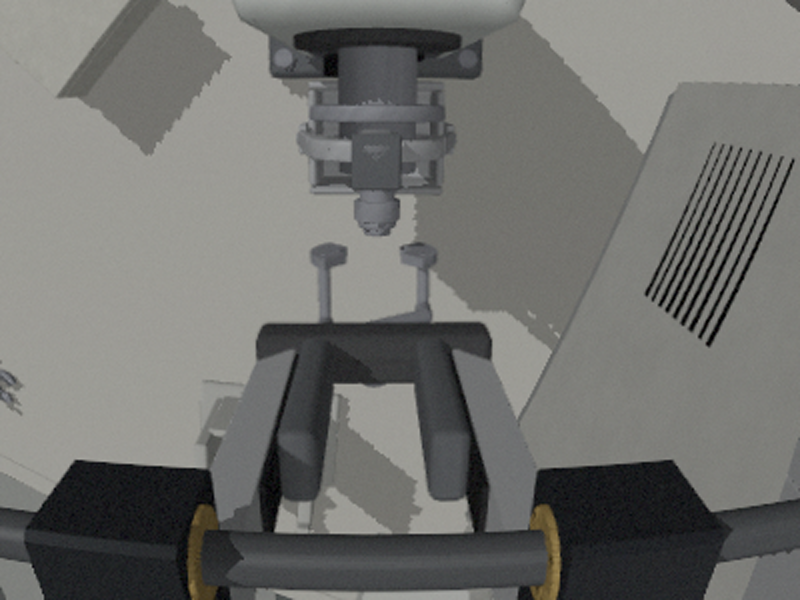

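```bash
python3 -m inch '{"linear":[[0.5,-1.1,-2],[0,0,0],[0,0,0],[0,0,0],[0,0,0]],"delta_rot":[[0,0.003,-0.003],[0,0,0],[0,0,0],[0,0,0],[0,0,0]],"grip":[0,0,0,0,0]}' 40
python3 chk2.py w18;python3 ringm.py w18 -126
```

```text
t: 14.48
ee_pos: [561.4, 253.2, 229.1]
tool_rot: [0.35, 1.569, -2.364]
force: [-0.3, -0.5, -2.1]
grip_width: 44.6
tcp rf [-149.    -0.4  228.3] F [-0.3 -0.5 -2.1] gw 44.6
x [-0.0012 -0.0012 -1.    ] yaw 0.4276 q [ 0.1   0.49 -0.8   1.59  0.37  1.22 -1.91]
rot [6.96726e+02 3.15296e+02 8.02000e-01 4.27000e-01] 1356 0.32
145 1 11 x [-125.4 -125.2 -124.9] y [14.6 18.  21.7] z [149.8]
145 -1 9 x [-125.3 -125.  -124.6] y [-20.1 -17.7 -15.2] z [149.6]
150 1 29 x [-127.9 -125.2 -124.8] y [11.  15.1 23.6] z [154.9]
150 -1 33 x [-127.2 -124.9 -124.7] y [-23.2 -15.7 -10.8] z [154.9]
155 1 23 x [-126.1 -125.2 -120.4] y [ 8.4 18.7 24.4] z [159.9]
155 -1 17 x [-126.1 -124.8 -124.6] y [-23.9 -17.7 -12.5] z [158.7]
160 1 41 x [-125.9 -124.8 -112.9] y [ 1.1 13.9 23.3] z [165.]
160 -1 50 x [-127.2 -124.5 -112.7] y [-23.6 -10.8  -0.2] z [165.]
165 1 151 x [-138.6 -127.  -112.5] y [ 0.5 16.7 23.7] z [169.9]
165 -1 150 x [-138.7 -126.9 -112.7] y [-22.7 -16.4  -0.2] z [170.]
170 1 68 x [-139.6 -127.7 -124.6] y [15.2 18.6 21. ] z [173.9]
170 -1 68 x [-138.8 -127.3 -124.5] y [-20.8 -18.  -14.9] z [174.]
```

```bash
python3 -m inch '{"linear":[[2.5,1.2,0.6],[4.5,2,0],[4,1.8,0],[2.5,1.1,0],[0,0,0]],"delta_rot":[[0,0,0],[0,0,0],[0,0,0],[0,0,0],[0,0,0]],"grip":[0,0,0,0,0]}' 40
python3 chk2.py w19;python3 ringm.py w19 -112 -95
```

```text
t: 14.95
ee_pos: [576.6, 259.8, 230.1]
tool_rot: [0.76, 1.569, -1.954]
force: [0.1, 0.1, -2.1]
grip_width: 44.1
tcp rf [-132.5   -0.7  229.3] F [ 0.1  0.1 -2.1] gw 44.1
x [-5.0e-04 -1.3e-03 -1.0e+00] yaw 0.4273 q [ 0.08  0.52 -0.79  1.55  0.38  1.24 -1.91]
rot [681.038 335.896   1.285   0.827] 1111 1.46
150 1 25 x [-111.3 -109.3  -98.9] y [ 0.4  7.1 29.6] z [154.9]
150 -1 10 x [-113.6 -112.3 -111.5] y [-5.2 -2.2 -0.2] z [154.6]
155 1 25 x [-112.6 -109.6  -99.1] y [ 0.4  5.6 29.2] z [159.]
155 -1 12 x [-113.6 -112.6 -111.6] y [-5.7 -3.4 -0.8] z [159.3]
160 1 91 x [-113.7 -109.4  -98.8] y [ 1.1 17.8 28.4] z [165.]
160 -1 12 x [-114.7 -112.5 -111.4] y [-5.6 -3.1 -0.4] z [165.]
165 1 335 x [-123.3 -105.8  -98.9] y [ 1.3 15.5 29.2] z [169.8]
165 -1 22 x [-116.3 -113.1 -111.2] y [-4.9 -3.2 -0.4] z [169.7]
170 1 79 x [-125.6 -118.1 -110.5] y [0.1 2.8 6.9] z [173.7]
170 -1 22 x [-116.1 -113.2 -111.3] y [-3.1 -1.2 -0.1] z [174.1]
185 1 33 x [-126.  -124.7 -122.8] y [12.2 15.6 19.6] z [189.8]
190 1 15 x [-123.  -121.3 -119.8] y [19.5 23.1 26.2] z [194.6]
```

View pics/w19.png

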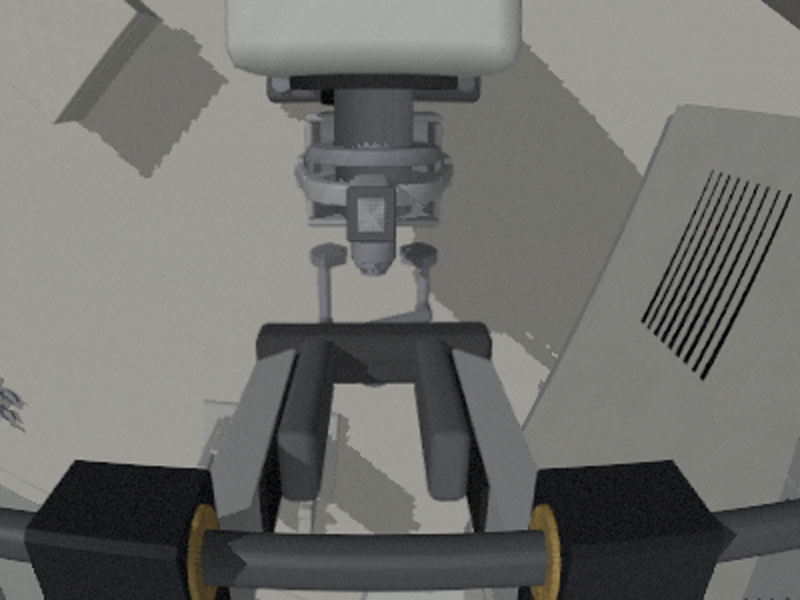

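```bash
python3 -m inch '{"linear":[[2.5,1.2,0],[3.2,1.5,0],[3,1.3,0],[0.8,0.5,0],[0,0,0]],"delta_rot":[[0,0,0],[0,0,0],[0,0,0],[0,0,0],[0,0,0]],"grip":[0,0,0,0,0]}' 40
python3 chk2.py w20
python3 - <<'E'
from fit import *
X=np.load('w20.npz')['X']; 
print(axfit(X,ROT,keep=lambda Q:((lambda S:((abs(S[:,1])<9)&(S[:,2]<172)|(S[:,0]>-93))&(S[:,2]<188)&~((S[:,0]<-78)&(abs(S[:,1])>15.5)))(rf(Q)))))
E
```

```text
t: 15.42
ee_pos: [586.7, 264.8, 229.9]
tool_rot: [0.51, 1.569, -2.204]
force: [0.1, -0.3, -1.2]
grip_width: 44.9
tcp rf [-121.1   -0.3  229.1] F [ 0.1 -0.3 -1.2] gw 44.9
x [-0.001  -0.0013 -1.    ] yaw 0.4275 q [ 0.07  0.54 -0.78  1.51  0.39  1.25 -1.91]
(array([6.99692502e+02, 3.15954562e+02, 1.05511483e+00, 4.18492651e-01]), 1330, np.float64(1.1433791416828702))
```

View pics/w20.png

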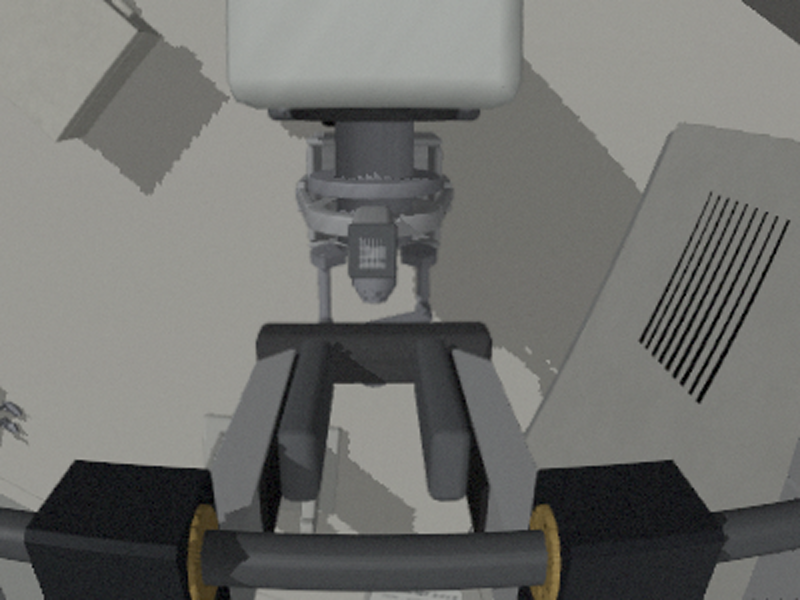

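Run:
```python
from fit import *
for n,c in(('w18',-126.4),('w19',-109.9),('w20',-98.5)):
    X=np.load(n+'.npz')['X']; Q=rf(X).reshape(-1,3); Q=Q[np.isfinite(Q).all(1)]
    m=(abs(Q[:,1])<9)&(Q[:,2]>150)&(Q[:,2]<172)&(Q[:,0]>-122)&(Q[:,0]<-90); P=Q[m]
    print(n,'nose n',len(P),'minx',np.percentile(P[:,0],[1,3]).round(1),'maxz',np.percentile(P[:,2],98).round(1),'y',np.percentile(P[:,1],[1,99]).round(1))
    m=(abs(abs(Q[:,1])-18)<6)&(Q[:,2]>147)&(Q[:,2]<176)&(abs(Q[:,0]-c)<8); P=Q[m]
    f=[P[(P[:,1]*s>0)] for s in(1,-1)]
    print('  ring face x',[np.percentile(g[:,0],[50,90,95,98]).round(1).tolist() for g in f],'y',[np.percentile(g[:,1],[2,98]).round(1).tolist() for g in f],'z',[np.percentile(g[:,2],98).round(1) for g in f])
    m=(abs(Q[:,1])>17)&(abs(Q[:,1])<25)&(Q[:,2]>160)&(Q[:,2]<190)&(Q[:,0]>-79)&(Q[:,0]<-60);P=Q[m]; print('  flange minx',np.percentile(P[:,0],[2,10]).round(1),len(P))
c,p,d=cam('scene'); save(p,'s20.png',(90,290,110,380),3)
c,p,d=cam('top'); save(p,'t20.png',(110,280,140,340),4)
```

```text
w18 nose n 444 minx [-117.5 -117.1] maxz 169.9 y [-8.7  8.3]
  ring face x [[-125.9, -124.9, -124.8, -124.7], [-125.4, -124.7, -124.6, -124.5]] y [[12.2, 23.7], [-23.4, -12.4]] z [np.float64(173.3), np.float64(173.3)]
  flange minx [-72.8 -72.1] 163
w19 nose n 314 minx [-117.2 -116.9] maxz 169.9 y [-8.4  8.1]
  ring face x [[-108.9, -108.3, -108.3, -108.2], [-108.7, -108.2, -108.1, -108.0]] y [[12.5, 23.5], [-23.8, -12.2]] z [np.float64(174.4), np.float64(174.0)]
  flange minx [-72.3 -71.6] 179
w20 nose n 228 minx [-117.6 -117.2] maxz 169.9 y [-8.1  8.3]
  ring face x [[-97.8, -97.0, -96.9, -93.4], [-97.3, -96.8, -96.6, -91.6]] y [[12.2, 23.7], [-23.4, -12.4]] z [np.float64(173.7), np.float64(173.9)]
  flange minx [-72.3 -71.8] 189
```

View pics/t20.png

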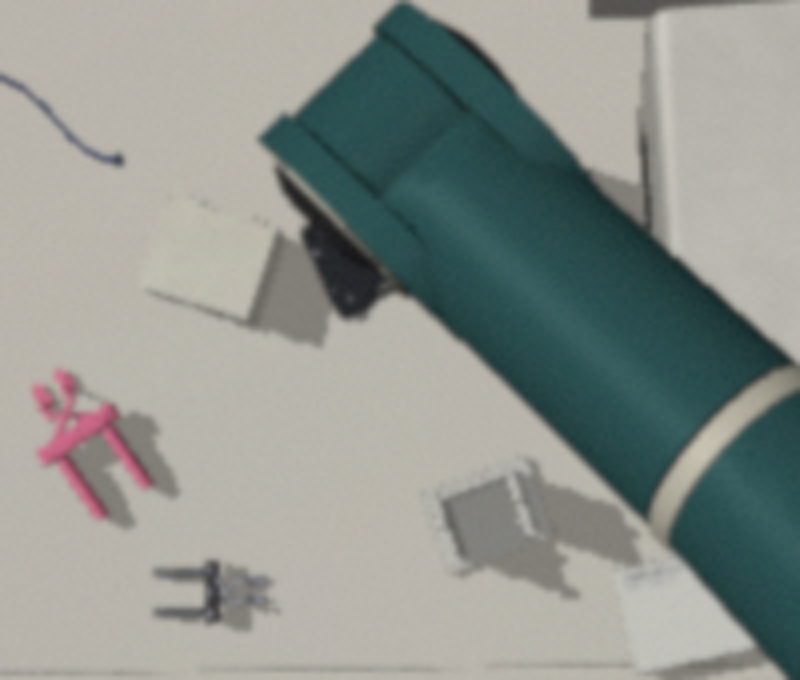

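```bash
python3 -c "
from h import *
p=np.load('w20.npz')['p']; save(p,'w20c.png',(120,230,220,340),6)"
```

```text
(no output)
```

View pics/w20c.png

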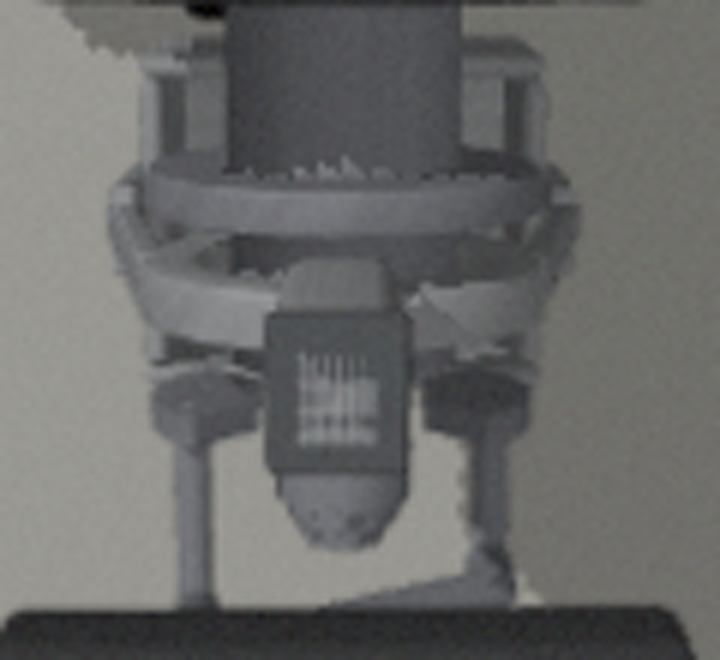

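```bash
python3 -m inch '{"linear":[[0.6,0.2,0.7],[0,0,0],[0,0,0],[0,0,0],[0,0,0]],"delta_rot":[[0,0,0],[0,0,0],[0,0,0],[0,0,0],[0,0,0]],"grip":[0,0,0,0,0]}' 40
python3 chk2.py w21
python3 - <<'E'
from fit import *
X=np.load('w21.npz')['X']; Q=rf(X).reshape(-1,3); Q=Q[np.isfinite(Q).all(1)]
m=(abs(abs(Q[:,1])-18)<6)&(Q[:,2]>147)&(Q[:,2]<178)&(abs(Q[:,0]+98)<8); P=Q[m]
for s in(1,-1):
    g=P[P[:,1]*s>0]; print('ring',np.percentile(g[:,0],[50,90]).round(1),np.percentile(g[:,1],[2,98]).round(1),np.percentile(g[:,2],98).round(1))
m=(abs(Q[:,1])<9)&(Q[:,2]>150)&(Q[:,2]<172)&(Q[:,0]>-122)&(Q[:,0]<-100); P=Q[m]
r=np.hypot(P[:,1],P[:,2]-160); print('nose minx',np.percentile(P[:,0],2).round(1),'r',np.percentile(r,[50,95]).round(1),'y',np.percentile(P[:,1],[1,99]).round(1))
m=(abs(Q[:,1])<8)&(Q[:,2]>210)&(Q[:,0]>-100)&(Q[:,0]<-70);print('tab top',Q[m].mean(0).round(1),Q[m][:,0].min(),Q[m][:,0].max())
E
```

```text
t: 15.98
ee_pos: [587.0, 264.6, 230.9]
tool_rot: [0.755, 1.569, -1.959]
force: [-0.5, 0.5, -1.6]
grip_width: 44.3
tcp rf [-121.    -0.6  230.1] F [-0.5  0.5 -1.6] gw 44.3
x [-7.0e-04 -1.7e-03 -1.0e+00] yaw 0.4274 q [ 0.07  0.54 -0.78  1.51  0.39  1.25 -1.91]
ring [-97.4 -96.8] [12.6 23.6] 175.2
ring [-97.2 -96.6] [-23.7 -12.6] 175.0
nose minx -117.6 r [8.4 9.8] y [-8.4  8.3]
tab top [-9.300e+01  1.000e-01  3.328e+02] -99.99979630648923 -74.90488022716335
```

```bash
python3 -c "
from h import *
o=bot.get_obs();print(o['t'],o['force'],o['grip_width'],o['dq'].round(3)); print(bot.close_job())"
```

```text
16.0333 [-0.18299877 -0.38715294 -1.2934285 ] 44.3159885646785 [-0.001 -0.001  0.    -0.     0.     0.001  0.   ]
the job is handed in; nothing more can be done
None
```

The bucket is hanging on the thick seat, and the pliers, held squeezed, have the spread ring round the groove in front of it. I handed the job in at 16.0 s.

- **Bucket:** I gripped it by the tab, threaded the eye past the nose and groove, and released it on the seat. On the way on, the tab touched the flange lightly, at about 5 N. The last wrist pictures show the eye hanging behind the ring.
- **Ring:** The last camera measurement puts its centre 0.7 mm forward of the groove's centre along the axle, 0.0 mm off sideways and about 0.4 mm high. The wrist force was about 1.4 N, mostly the weight of the pliers, so the ring is not pressing on the axle.
- **Squeeze:** The gripper holds the handles at 40 N. It reads 44.3 mm against a nominal 46 mm; the pictures show the ring spread evenly.
- **Other things:** The decoy pliers and the slide case look unmoved in the last top picture, which was taken before the final small adjustment. The tube rack was outside that crop, so I did not recheck it.

**Checks that disagreed:**
- Two late fits of the axle's position failed because the ring and bucket were in the way, so I used the earlier fit. The measured nose and flange positions matched that fit to within about 0.5 mm.
- My last measurement of the tab top picked up the gripper and is useless, so the bucket's final state rests on the pictures alone.

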